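# Clear the dissection bench: instruments and specimen jars

### The arm

A 6-joint arm with a two-finger parallel gripper is mounted at the origin on the work surface. World frame = base frame: x ahead of the robot, y to its left, z up, the work surface at z = 0. Lengths are in mm, angles in rad, forces in N, time in s.
With the tool pointing down it reaches from about 275 to 750 mm from the base axis. Payload 10.2 kg.
Tool frame: the origin (TCP) lies at the very end of the fingers, on their centre line; the grasp point (between the pads) lies 19 mm behind it; x points along the fingers, z is the direction in which the jaws open and shut, and the axes are right-handed (so a half turn about x gives the same grasp; the last joint's range is limited). The gripper opens to 85 mm and grips with 20 to 120 N. Pads are 22 mm wide; open, the fingers measure 114 mm over their backs; the gripper's body (76 mm by 85 mm) begins 54 mm behind the grasp point. The pads swing forward as they close: fully open they stand 13 mm farther back than shut.
Start: joints at [0.934, 0.313, 1.498, -0, 1.331, -0.223], TCP at [211.111, 480.69, 231.294] pointing down, gripper open.
Joint ranges: [-2.94, 2.94], [-0.97, 2.17], [0.19, 2.56], [-1.23, 4.37], [0.02, 3.11], [-2.88, 2.88]. Speed limits (rad/s): [2.39, 2.39, 3.01, 3.14, 3.14, 3.14].

### API

Orientations are given as a unit quaternion [w, x, y, z].
In Python, from rig import sense, vision, job gives the robot as it stands. The module is installed in compiled form; this text tells all that it offers.
- The arm moves only by the shell command python3 -m pendant 'ROWS' [FORCE]. ROWS is JSON, a list of rows, each a list of 7 numbers: the turn, a rotation vector about the tool's x, y, z in rad, then the shift along the tool's x, y, z in cm, then the opening, from 0 (shut) to 1 (fully open). A call has exactly 5 rows; each row is the pose to reach, as a shift and turn from the pose commanded when the call began, along the tool's axes at that moment; what a row does not reach only later rows make up. A row lasts 1/8 s, in which the tool goes at most 62.5 mm and 10.7 degrees, less where a joint would pass 70% of its speed; a pose out of reach is approached as far as the arm can. A call with a gripper value outside its range is refused whole. The fingers move at their own pace and stop on an object; FORCE is the grip in N (left out, the last holds). Time passes only in rows, so rows that repeat a pose let the fingers close, or fill a call up. It gives the time, the measured TCP pose, the force and the opening at its end, in the units of the state.
- sense(): the state, without advancing time (a new reading comes with each control period).
- vision.capture(name): name is "scene" or "top"; returns the picture (420x560x3 uint8, red, green, blue); there is no depth.
- vision.calibration(name): a dict with "K" (3x3 intrinsics, pixels), "k1" (the pictures are not rectified: a ray, as slopes to the right and down, at radius r is drawn at 1 + k1 r^2 times it, then the intrinsics apply), "extrinsics" (4x4, takes a point from camera to world coordinates). Camera axes: x right, y up, looking along -z (the intrinsics and any distortion apply to the point x, -y, -z); pixel columns grow to the right and rows downward; lengths in mm; the calibration is good to about 2 mm. A picture is of the moment at which its call begins. calibration takes no time and is no camera call.
- job.finish_job(): hands the job in, once; it reports no verdict.
The state is a dict: "time_s": time; "joints": joint angles; "dq": joint speeds; "tau": joint torques, N m; "eef_pos": TCP position; "ee_rot": TCP orientation; "force": force on the tool from outside, world axes, zero at the start; "wrist_torque": the same for the moment, N m; "grip_width": opening from 0.0 (shut) to 1.0 (fully open).
Only numpy, scipy, OpenCV 4.12 (cv2) and the standard library are available. Lean on these libraries where they do the work, as an engineer would, in place of code of your own. Each camera call takes 0.05 s, during which the arm holds its last target.

### The job

Clear up after the dissection class: lay the scissors and the hand lens flat in their own cut-outs of the blue foam tray, each the way its grey outline shows, and stand each specimen jar upright in the tray that has the colour of its cap. Set the glass jars down gently, without dropping them or knocking them over, and leave the petri dish and the amber bottle where they are.

Things in the scene. Friction and masses are not known exactly. Their poses are not given: they have to be found in the camera images.
- scissors: Dissecting scissors, flat, closed, steel with two green loops, 60 g. Origin: underside at the pivot. Blades along +x (tip x=+72 mm, at most 9 wide); loops at -x (end x=-76, 63 wide over both, 8 thick). Grip across y at the origin: steel block 14 mm wide (y), 9 thick (z 0 to 9), x=-24 to +12. z up.
- lens: Hand lens lying flat, black bar handle and round steel-rimmed glass, 70 g. Origin: underside of the handle at the grip point, near the centre of mass. Head 62 mm across, 9 thick, centred at x=+50; handle 14 mm wide (y), 10 thick (z), x=-65 to +20. Grip across y at the origin. z up.
- tray: Fixed blue foam tray 194 (x) x 180 (y) x 12 mm high, white pockets 8 deep (floor z=4) with grey tool outlines. Origin: centre of underside, z up. Both tools go in with their x along tray +x, origin at x=0, z=4: scissors y=+43, lens y=-43. Wide parts 74 mm: scissors x=-85 to 22, lens -22 to 87; slots 24+ wide: to x=79, -72. Cross channel |x|<22 at floor level for fingers.
- jar_red: Red-capped specimen jar: round clear glass jar 34 mm in diameter with a red cap of the same diameter, 60 mm tall in all (cap = the top 16 mm), standing upright, about 60 g, a dark beetle inside. Origin: centre of its underside; z up. It must not be dropped or knocked over.
- jar_yellow: Yellow-capped specimen jar: round clear glass jar 34 mm in diameter with a yellow cap of the same diameter, 60 mm tall in all (cap = the top 16 mm), standing upright, about 60 g, a dark beetle inside. Origin: centre of its underside; z up. It must not be dropped or knocked over.
- bin_red: Red tray: shallow red open plastic tray, 80 x 80 mm outside, 72 x 72 mm inside, 25 mm high, walls and floor 4 mm thick, fixed to the bench. Origin: centre of its underside; x and y along its sides, z up. The red-capped jar stands anywhere on its floor.
- bin_yellow: Yellow tray: shallow yellow open plastic tray, 80 x 80 mm outside, 72 x 72 mm inside, 25 mm high, walls and floor 4 mm thick, fixed to the bench. Origin: centre of its underside; x and y along its sides, z up. The yellow-capped jar stands anywhere on its floor.
- dish: Bystander, to be left alone: loose glass petri dish 100 mm in diameter, 15 mm high, with a white pinning plate and a beetle on it. Origin: centre of its underside.
- bottle: Bystander, to be left alone: loose amber reagent bottle, 56 mm in diameter, 115 mm tall, white cap. Origin: centre of its underside.
There are look-alikes about, which are no part of the job. What is shaped like the lens but pink is not meant.

How it is judged:
By the outcome, as a careful person would: the job done as asked, in the order asked, and still so for the second after the job is handed in, with the robot touching nothing.
It also fails if it takes over 90 s, if anything falls off the work surface, if the arm or the gripper's body presses on something with over 40 N, if the wrist force passes 120 N, or if a joint passes its speed limit or range.

## Working session

There is one attempt and no reset: what is moved stays moved. The work goes in short steps, Python scripts to look and compute and a shell command to move; the robot and the scene stay as the last step left them, time stands still between calls to the robot, and variables do not carry over. Pictures are saved under pics/ and viewed, and the job is handed in when it is done.

```bash
mkdir -p pics; ls
python3 - <<'E'
from rig import sense, vision, job
import cv2
s=sense(); print(s)
for n in("scene","top"):
    im=vision.capture(n); cv2.imwrite(f"pics/{n}0.png",im[:,:,::-1]); c=vision.calibration(n); print(n,c)
E
```

```text
pics
{'time_s': 0.0, 'joints': array([ 9.33598521e-01,  3.13440412e-01,  1.49844827e+00,  1.73438849e-05,
        1.33100897e+00, -2.23362040e-01]), 'dq': array([ 0.00067221, -0.0008471 ,  0.00031376,  0.00016283,  0.00062562,
       -0.00107948]), 'tau': array([ 3.61755672e-03, -4.12276983e+01, -2.59742635e+01,  7.91384025e-08,
        4.19882359e-03,  3.62822630e-05]), 'eef_pos': array([210.94377106, 480.47049641, 230.73577766]), 'ee_rot': array([ 0.59162264, -0.38676566,  0.59249198,  0.38645598]), 'force': array([ 0.53997754, -0.39960194,  0.75616014]), 'wrist_torque': array([ 0.03220087, -0.02135089,  0.02319636]), 'grip_width': 0.9995375524823554}
scene {'K': array([[416.57818474,   0.        , 284.57430776],
       [  0.        , 416.57818474, 204.15173568],
       [  0.        ,   0.        ,   1.        ]]), 'k1': -0.09557670613465834, 'extrinsics': array([[ 8.79662797e-01, -3.51100598e-01,  3.20814173e-01,
         7.73977811e+02],
       [ 4.75555823e-01,  6.40363189e-01, -6.03143138e-01,
        -5.89300408e+02],
       [ 6.32632948e-03,  6.83127628e-01,  7.30271608e-01,
         7.29138426e+02],
       [ 0.00000000e+00,  0.00000000e+00,  0.00000000e+00,
         1.00000000e+00]])}
top {'K': array([[402.14727363,   0.        , 274.28570626],
       [  0.        , 402.14727363, 203.41778617],
       [  0.        ,   0.        ,   1.        ]]), 'k1': -0.03826886843758717, 'extrinsics': array([[ 2.65057730e-02,  9.89065670e-01, -1.45074273e-01,
         3.12199215e+02],
       [-9.99584774e-01,  2.45827796e-02, -1.50321883e-02,
        -3.31818328e+01],
       [-1.13014925e-02,  1.45412474e-01,  9.89306570e-01,
         1.01038428e+03],
       [ 0.00000000e+00,  0.00000000e+00,  0.00000000e+00,
         1.00000000e+00]])}
```

View pics/scene0.png

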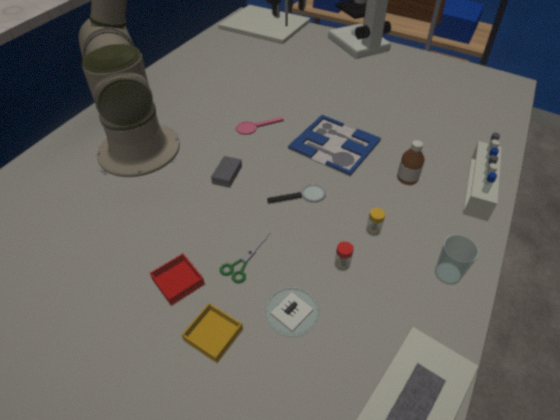

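View pics/top0.png

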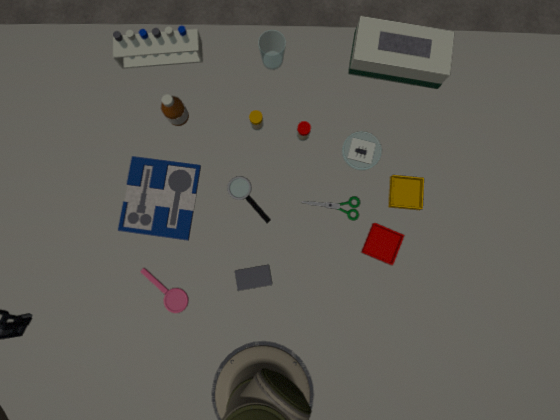

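The scene view shows the scissors at (245,258), the black lens at (300,194), the tray at (335,144), and jars at (345,255) and (377,220). The top view shows the tray at (160,198), the black lens at (250,200), a pink look-alike at (165,290), the scissors at (335,207), yellow and red jars at (256,119) and (304,130), and bins at (407,193) and (383,244). Two things are lens-shaped: the black one at (250,200) and the pink one at (165,290). The black one fits the description. I'll confirm it in an enlarged crop.

```bash
cat > h.py <<'E'
import numpy as np, cv2
from rig import sense, vision
from scipy.spatial.transform import Rotation as R
def und(cal,p):
    K=np.array(cal["K"]);p=np.atleast_2d(np.array(p,float))
    d=np.array([cal["k1"],0,0,0,0.])
    q=(p-[K[0,2],K[1,2]])/[K[0,0],K[1,1]]
    u=q.copy()
    for _ in range(30): u=q/(1+cal["k1"]*(u**2).sum(1,keepdims=True))
    return u
def ray(name,p):
    c=vision.calibration(name);E=np.array(c["extrinsics"]);u=und(c,p)
    d=np.c_[u[:,0],-u[:,1],-np.ones(len(u))]@E[:3,:3].T
    return E[:3,3],d
def plane(name,p,z):
    o,d=ray(name,p); return (o+d*((z-o[2])/d[:,2:3]))[:,:2]
def proj(name,X):
    c=vision.calibration(name);E=np.array(c["extrinsics"]);K=np.array(c["K"])
    q=(np.atleast_2d(X)-E[:3,3])@E[:3,:3]
    u=np.c_[q[:,0]/-q[:,2],-q[:,1]/-q[:,2]]; u=u*(1+c["k1"]*(u**2).sum(1,keepdims=True))
    return u*[K[0,0],K[1,1]]+[K[0,2],K[1,2]]
def snap(name,fn=None,box=None,s=4):
    im=vision.capture(name)[:,:,::-1].copy()
    if fn:
        o=im
        if box: x0,y0,x1,y1=box; o=cv2.resize(im[y0:y1,x0:x1],None,fx=s,fy=s,interpolation=cv2.INTER_CUBIC)
        cv2.imwrite("pics/"+fn,o)
    return im
E
python3 - <<'E'
import cv2
im=cv2.imread("pics/top0.png")
def c(n,x0,y0,x1,y1,s):cv2.imwrite("pics/"+n,cv2.resize(im[y0:y1,x0:x1],None,fx=s,fy=s,interpolation=cv2.INTER_CUBIC))
c("cropA.png",110,150,280,320,3.5)
c("cropB.png",240,100,440,270,3.5)
E
```

```text
(no output)
```

View pics/cropA.png

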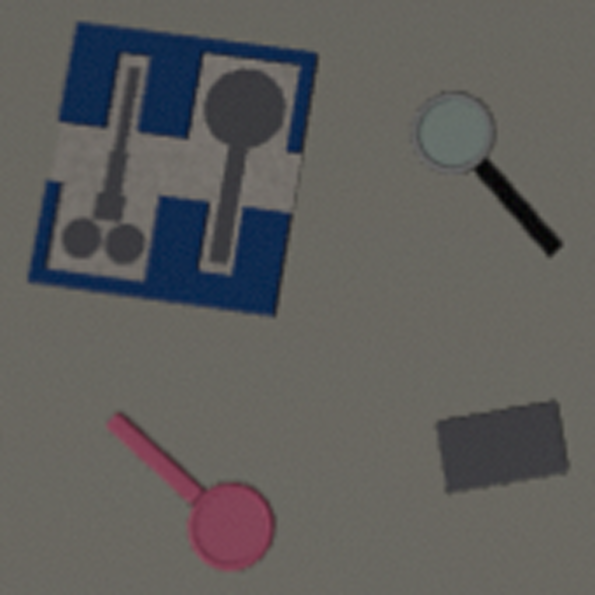

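View pics/cropB.png

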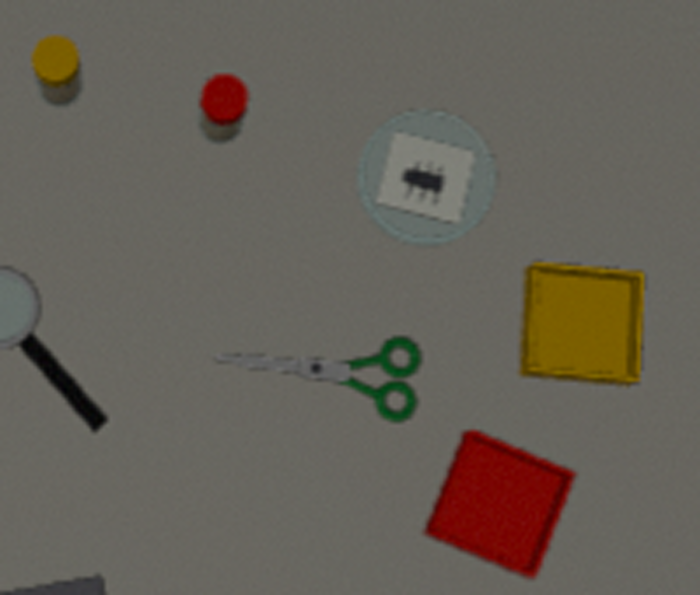

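Crop A confirms it: the lens with black handle and steel-rimmed glass is at top-view (240–268, 187–220), and the pink one is the decoy. In the tray, the blades and the lens head both point up in the image. Next I'll measure everything.

```bash
cat > m.py <<'E'
from h import *
def rects(im,mask): 
    k=cv2.morphologyEx(mask.astype(np.uint8),cv2.MORPH_OPEN,np.ones((2,2)))
    return [c for c in cv2.findContours(k,cv2.RETR_EXTERNAL,cv2.CHAIN_APPROX_NONE)[0] if cv2.contourArea(c)>15]
def rectw(name,cs,z):
    P=plane(name,np.vstack(cs)[:,0,:],z).astype(np.float32)
    return cv2.minAreaRect(cv2.convexHull(P))
for n in("top","scene"):
    im=cv2.imread(f"pics/{n}0.png"); hsv=cv2.cvtColor(im,cv2.COLOR_BGR2HSV); H,S,V=cv2.split(hsv)
    print(n)
    def show(lab,mask,zs):
        for c in rects(im,mask):
            m=cv2.moments(c);ce=(m['m10']/m['m00'],m['m01']/m['m00'])
            for z in zs: print(lab,'px',np.round(ce,1),'A',cv2.contourArea(c),'z',z,'ctr',plane(n,ce,z).round(1)[0],'rect',[np.round(v,1) for v in rectw(n,[c],z)])
    show('red',((H<5)|(H>176))&(S>180)&(V>60),[25,60])
    show('yel',(H>15)&(H<28)&(S>190)&(V>60),[25,60])
    show('green',(H>45)&(H<80)&(S>120),[8])
    show('black',(V<35),[10])
    b=rects(im,(H>100)&(H<125)&(S>150)&(V>40))
    t=(110,140,220,250) if n=="top" else (280,105,390,180)
    b=[c for c in b if (c[:,0,0].min()>t[0])&(c[:,0,0].max()<t[2])&(c[:,0,1].min()>t[1])&(c[:,0,1].max()<t[3])]
    print('tray',rectw(n,b,12))
E
python3 m.py
```

```text
top
red px [383.5 244.3] A 1018.5 z 25 ctr [ 362.6 -287.5] rect [array([ 363.1, -287.4]), array([81.4, 79.3]), np.float64(68.1)]
red px [383.5 244.3] A 1018.5 z 60 ctr [ 360.8 -278.4] rect [array([ 361.3, -278.4]), array([78.5, 76.5]), np.float64(68.1)]
red px [304.5 129. ] A 118.0 z 25 ctr [650.3 -90.2] rect [array([650.2, -90.1]), array([32. , 28.1]), np.float64(1.0)]
red px [304.5 129. ] A 118.0 z 60 ctr [638.3 -88.2] rect [array([638.2, -88.1]), array([30.8, 27.1]), np.float64(1.0)]
yel px [407.  192.8] A 1002.0 z 25 ctr [ 491.5 -347.6] rect [array([ 491.8, -347.8]), array([83.4, 80.8]), np.float64(85.8)]
yel px [407.  192.8] A 1002.0 z 60 ctr [ 485.2 -336.5] rect [array([ 485.4, -336.6]), array([80.4, 77.9]), np.float64(85.8)]
yel px [256.4 118. ] A 120.5 z 25 ctr [676.6  33.5] rect [array([675.5,  34.5]), array([35. , 30.8]), np.float64(1.8)]
yel px [256.4 118. ] A 120.5 z 60 ctr [663.7  31.1] rect [array([662.5,  32.1]), array([33.7, 29.7]), np.float64(1.8)]
green px [352.6 214.9] A 86.0 z 8 ctr [ 435.1 -215. ] rect [array([ 434.6, -208.7]), array([25.2, 40.1]), np.float64(1.4
[... 2826 characters left out ...]
(58.0)]
black px [301.9   4.6] A 21.0 z 10 ctr [ -55.4 1117.5] rect [array([ -55.7, 1113.6]), array([ 13.7, 118.8]), np.float64(26.5)]
black px [274.7   3.3] A 57.5 z 10 ctr [-168.9 1070.6] rect [array([-160.1, 1047.9]), array([ 54.8, 129.5]), np.float64(29.0)]Traceback (most recent call last):
  File "m.py", line 22, in <module>
    print('tray',rectw(n,b,12))
                 ~~~~~^^^^^^^^
  File "m.py", line 6, in rectw
    P=plane(name,np.vstack(cs)[:,0,:],z).astype(np.float32)
                 ~~~~~~~~~^^^^
    return _nx.concatenate(arrs, 0, dtype=dtype, casting=casting)
           ~~~~~~~~~~~~~~~^^^^^^^^^^^^^^^^^^^^^^^^^^^^^^^^^^^^^^^
ValueError: need at least one array to concatenate
```

```bash
cat > m2.py <<'E'
from h import *
im=cv2.imread("pics/top0.png"); bg=cv2.medianBlur(im,61).astype(int)
d=np.abs(im.astype(int)-bg).max(2)
def blob(n,im,x0,y0,x1,y1,th,z):
    bg=cv2.medianBlur(im,61).astype(int); d=np.abs(im.astype(int)-bg).max(2)
    m=np.zeros(d.shape,np.uint8); m[y0:y1,x0:x1]=(d[y0:y1,x0:x1]>th)
    ys,xs=np.nonzero(m); return plane(n,np.c_[xs,ys],z)
for n,bs,bl in(("top",(296,190,368,226),(225,172,275,226)),("scene",(215,228,275,287),(263,182,330,207))):
    im=cv2.imread(f"pics/{n}0.png")
    for lab,b,z in(("scis",bs,6),("lens",bl,8)):
        P=blob(n,im,*b,22,z).astype(np.float32)
        r=cv2.minAreaRect(cv2.convexHull(P)); print(n,lab,len(P),[np.round(v,1) for v in r])
        W=np.linalg.svd(P-P.mean(0),full_matrices=False)[2][0]; t=(P-P.mean(0))@W
        print('  mean',P.mean(0).round(1),'dir',W.round(3),'span',t.min().round(1),t.max().round(1),'ends',P[t.argmin()].round(1),P[t.argmax()].round(1))
print('scis pts pivot,tip,loopL,loopR',plane("top",[(330.3,205.1),(301.4,202),(354.3,202),(353.4,214.6)],6).round(1))
print('lens head, handle end',plane("top",[(240,187.7),(268,220.6)],8).round(1))
s=sense(); print(R.from_quat(np.roll(s['ee_rot'],-1)).as_matrix().round(3))
# caps & tray in the scene
im=cv2.imread("pics/scene0.png")
cv2.imwrite("pics/scA.png",cv2.resize(im[110:300,210:400],None,fx=3.1,fy=3.1,interpolation=cv2.INTER_CUBIC))
E
python3 m2.py
```

```text
top scis 291 [array([ 451.7, -167.7]), array([ 61. , 133.9]), np.float64(1.4)]
  mean [ 453.7 -207.9] dir [0.098 0.995] span -25.2 108.4 ends [ 435.4 -231.5] [ 467.7 -100.3]
top lens 236 [array([472.3,  36.5]), array([139.1,  54.7]), np.float64(51.3)]
  mean [450.6  28.1] dir [-0.767 -0.641] span -93.1 50.5 ends [527.4  81.5] [409.2  -1. ]
scene scis 434 [array([ 447.4, -172.4]), array([ 62.7, 125.7]), np.float64(9.0)]
  mean [ 455.5 -202.2] dir [-0.148 -0.989] span -97.6 29.6 ends [ 468.5 -105.4] [ 438.3 -229.5]
scene lens 450 [array([472.7,  36.5]), array([140.5,  49.9]), np.float64(46.4)]
  mean [471.1  44.7] dir [-0.772 -0.636] span -67.0 74.9 ends [528.7  80.2] [417.1  -7.7]
scis pts pivot,tip,loopL,loopR [[ 458.7 -159.2]
 [ 464.8  -86.3]
 [ 468.1 -219.7]
 [ 436.  -217.4]]
lens head, handle end [[497.3  70.1]
 [415.3  -3.4]]
[[-0.001 -0.916  0.402]
 [-0.001  0.402  0.916]
 [-1.     0.    -0.001]]
```

View pics/scA.png

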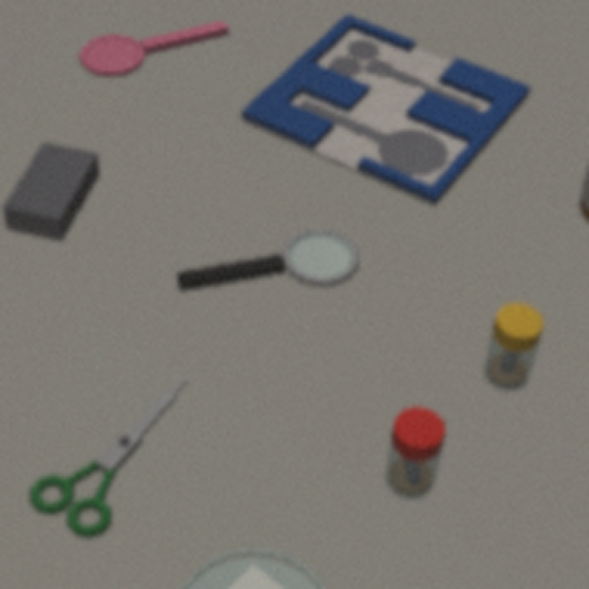

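```bash
cat > g.py <<'E'
import sys
from h import *
# usage: g.py x y z a_deg [a exact]; prints turn (rad, tool axes) and shift (cm, tool axes)
x,y,z,a=map(float,sys.argv[1:5]); a=np.deg2rad(a)
s=sense(); M=R.from_quat(np.roll(s['ee_rot'],-1))
zt=np.array([np.cos(a),np.sin(a),0]); xt=np.array([0,0,-1.]); T=R.from_matrix(np.c_[xt,np.cross(zt,xt),zt])
p=s['eef_pos'];zz=M.as_matrix()[:,2]
print('t',round(s['time_s'],2),'pos',p.round(1),'a',np.degrees(np.arctan2(zz[1],zz[0])).round(2),'j',s['joints'].round(2),'F',s['force'].round(1),'w',round(s['grip_width'],3))
print('turn',(M.inv()*T).as_rotvec().round(3),'shift cm',(M.inv().apply(np.array([x,y,z])-p)/10).round(2))
E
python3 g.py 458.7 -159.2 130 -5.2
```

```text
t 0.1 pos [211.  480.5 230.8] a 66.29 j [ 0.93  0.31  1.5   0.    1.33 -0.22] F [-0.7  0.5  0.1] w 0.999
turn [ 1.248e+00 -1.000e-03  0.000e+00] shift cm [ 10.12 -48.41 -48.6 ]
```

```bash
python3 -m pendant '[[0.18,0,0,2,-4.2,-4.2,0.5],[0.36,0,0,4,-8.4,-8.4,0.5],[0.54,0,0,6,-12.6,-12.6,0.5],[0.72,0,0,8,-16.8,-16.8,0.5],[0.9,0,0,10,-21,-21,0.5]]' 40; python3 g.py 458.7 -159.2 130 -5.2
```

```text
time_s: 0.72
eef_pos: [318.9, 203.0, 131.1]
ee_rot: [0.702, -0.089, 0.701, 0.089]
force: [0.7, 0.4, 0.2]
grip_width: 0.5
t 0.72 pos [318.9 203.  131.1] a 14.41 j [ 0.25  0.11  2.04 -0.    0.99  0.  ] F [0.7 0.4 0.2] w 0.5
turn [ 0.342  0.001 -0.   ] shift cm [  0.11 -38.56   4.53]
```

```bash
python3 -m pendant '[[0.1,0,0,0,-6,0.7,0.5],[0.18,0,0,0,-12,1.4,0.5],[0.25,0,0,0,-18,2.1,0.5],[0.3,0,0,0,-24,2.8,0.5],[0.342,0,0,0,-30,3.5,0.5]]';python3 -m pendant '[[0,0,0,0,-4,0.5,0.45],[0,0,0,0,-8.5,1,0.45],[0,0,0,0,-8.5,1,0.45],[0,0,0,0,-8.5,1,0.45],[0,0,0,0,-8.5,1,0.45]]'; python3 g.py 458.7 -159.2 30 -5.2
```

```text
time_s: 1.35
eef_pos: [429.0, -78.6, 131.5]
ee_rot: [0.706, 0.031, 0.706, -0.031]
force: [1.3, 1.2, 0.8]
grip_width: 0.504
time_s: 1.98
eef_pos: [431.5, -161.1, 131.5]
ee_rot: [0.706, 0.03, 0.707, -0.03]
force: [0.6, -0.7, 0.6]
grip_width: 0.449
t 1.98 pos [ 431.5 -161.1  131.5] a -4.79 j [-0.61  0.28  1.82  0.    1.04 -0.53] F [ 0.6 -0.7  0.6] w 0.449
turn [ 0.007 -0.    -0.   ] shift cm [10.15  0.41  2.7 ]
```

```bash
python3 -m pendant '[[0.007,0,0,2,0.4,1.5,0.4],[0.007,0,0,5,0.4,2.7,0.4],[0.007,0,0,7,0.4,2.7,0.4],[0.007,0,0,7,0.4,2.7,0.4],[0.007,0,0,7,0.4,2.7,0.4]]'; python3 g.py 458.7 -159.2 3 -5.2
python3 - <<'E'
from h import *
im=snap("top"); im2=snap("scene")
a=cv2.resize(im[150:260,280:400],None,fx=4,fy=4,interpolation=2);b=cv2.resize(im2[200:300,190:310],None,fx=4,fy=4,interpolation=2)
h=max(len(a),len(b)); 
cv2.imwrite("pics/p1a.png",a);cv2.imwrite("pics/p1b.png",b)
E
```

```text
time_s: 2.6
eef_pos: [459.1, -160.2, 62.5]
ee_rot: [0.707, 0.032, 0.706, -0.033]
force: [-0.9, 0.5, 0.3]
grip_width: 0.4
t 2.6 pos [ 459.1 -160.2   62.5] a -5.24 j [-0.58  0.44  1.81  0.    0.89 -0.49] F [-0.9  0.5  0.3] w 0.4
turn [-0.001  0.001  0.001] shift cm [ 5.95  0.1  -0.06]
```

View pics/p1a.png

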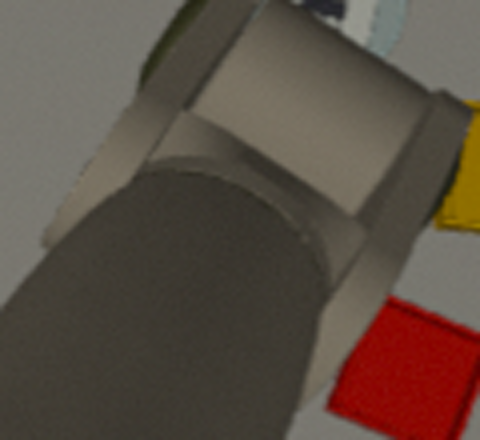

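View pics/p1b.png

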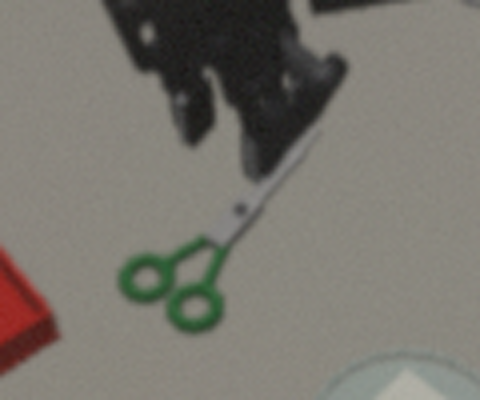

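The scene crop shows the fingers straddling the scissors' steel block, with the pivot at crop (240,210). The top view is blocked by the wrist. Descending and gripping.

```bash
python3 -m pendant '[[0,0,0,2.5,0.1,0,0.35],[0,0,0,4.5,0.1,0,0.35],[0,0,0,5.5,0.1,0,0.35],[0,0,0,5.9,0.1,0,0.35],[0,0,0,5.9,0.1,0,0.35]]';python3 -m pendant '[[0,0,0,0,0,0,0.2],[0,0,0,0,0,0,0.1],[0,0,0,0,0,0,0],[0,0,0,0,0,0,0],[0,0,0,0,0,0,0]]' 40; python3 g.py 458.7 -159.2 100 -5.2
```

```text
time_s: 3.32
eef_pos: [459.1, -159.5, 3.0]
ee_rot: [0.707, 0.032, 0.706, -0.033]
force: [-0.1, -0.1, 0.3]
grip_width: 0.349
time_s: 3.95
eef_pos: [459.2, -159.5, 3.3]
ee_rot: [0.707, 0.032, 0.706, -0.033]
force: [-1.8, 0.7, 6.0]
grip_width: 0.142
t 3.95 pos [ 459.2 -159.5    3.3] a -5.27 j [-0.58  0.55  1.84 -0.    0.75 -0.48] F [-1.8  0.7  6. ] w 0.142
turn [-0.001  0.001  0.001] shift cm [-9.67  0.03 -0.04]
```

```bash
python3 -m pendant '[[0,0,0,-1,0,0,0],[0,0,0,-3,0,0,0],[0,0,0,-6,0,0,0],[0,0,0,-9,0,0,0],[0,0,0,-9.7,0,0,0]]'; python3 g.py 470.1 313.8 100 -96.26
python3 - <<'E'
from h import *
snap("scene","p2.png",(190,120,340,300),3)
E
```

```text
time_s: 4.58
eef_pos: [459.5, -159.7, 101.4]
ee_rot: [0.707, 0.032, 0.705, -0.033]
force: [-0.3, 0.1, -1.4]
grip_width: 0.15
t 4.58 pos [ 459.5 -159.7  101.4] a -5.27 j [-0.58  0.38  1.78  0.    0.98 -0.48] F [-0.3  0.1 -1.4] w 0.15
turn [ 1.588e+00  4.000e-03 -1.000e-03] shift cm [ 0.05 47.25 -3.29]
```

View pics/p2.png

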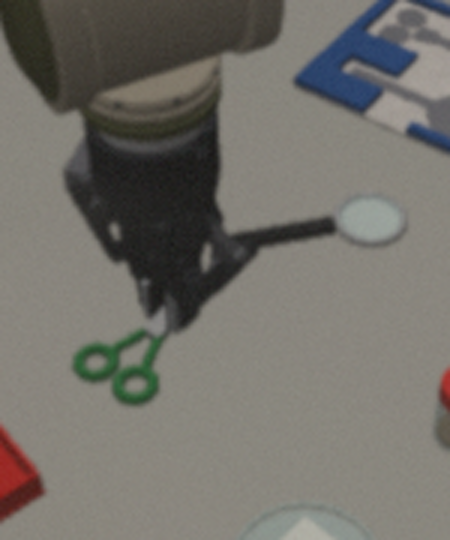

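The scissors are lifted and held level. Carrying them to the tray.

```bash
python3 -m pendant '[[0.17,0,0,0,4,-0.3,0],[0.34,0,0,0,8.5,-0.6,0],[0.51,0,0,0,13,-0.9,0],[0.68,0,0,0,18,-1.2,0],[0.85,0,0,0,23,-1.5,0]]'; python3 g.py 470.1 313.8 100 -96.26
```

```text
time_s: 5.25
eef_pos: [464.4, 71.0, 98.5]
ee_rot: [0.63, 0.321, 0.631, -0.321]
force: [0.5, 0.1, -0.3]
grip_width: 0.145
t 5.25 pos [464.4  71.   98.5] a -53.99 j [-0.1   0.35  1.83 -0.    0.96  0.84] F [ 0.5  0.1 -0.3] w 0.145
turn [ 0.738 -0.001  0.002] shift cm [ -0.14  14.73 -19.31]
```

```bash
python3 -m pendant '[[0.15,0,0,0,3,-4,0],[0.3,0,0,0,6,-8,0],[0.45,0,0,0,9,-12,0],[0.6,0,0,0,12,-16,0],[0.738,0,0,0,14.7,-19.3,0]]';python3 -m pendant '[[0,0,0,0,0,0,0],[0,0,0,0,0,0,0],[0,0,0,0,0,0,0],[0,0,0,0,0,0,0],[0,0,0,0,0,0,0]]'; python3 g.py 470.1 313.8 40 -96.26;  python3 - <<'E'
from h import *
snap("scene","p3.png",(260,60,400,200),4);snap("top","p3t.png",(90,120,230,260),4)
E
```

```text
time_s: 5.88
eef_pos: [468.3, 313.6, 98.2]
ee_rot: [-0.472, -0.526, -0.473, 0.527]
force: [-0.0, -0.1, -0.2]
grip_width: 0.143
time_s: 6.5
eef_pos: [469.2, 311.6, 99.6]
ee_rot: [0.473, 0.525, 0.473, -0.525]
force: [0.2, 0.3, -0.9]
grip_width: 0.143
t 6.5 pos [469.2 311.6  99.6] a -95.97 j [0.38 0.53 1.54 0.   1.07 2.05] F [ 0.2  0.3 -0.9] w 0.143
turn [ 0.005 -0.    -0.   ] shift cm [ 5.96  0.06 -0.23]
```

View pics/p3.png

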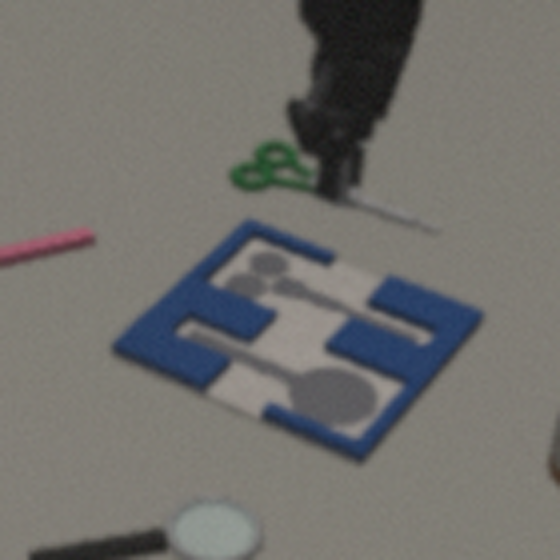

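View pics/p3t.png

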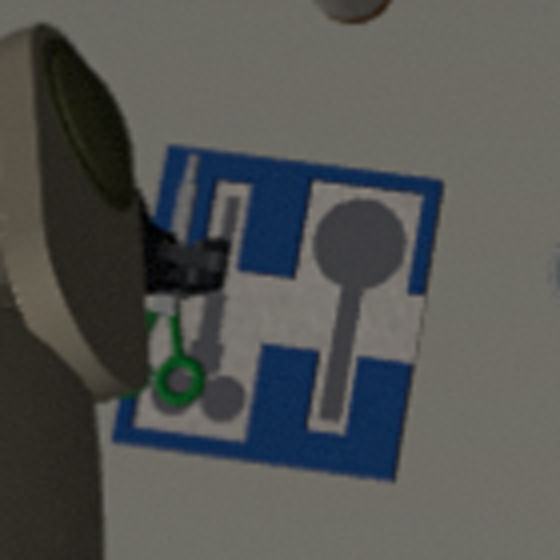

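Run:
```python
from h import *
for n in("top","scene"):
    print(n,proj(n,[[540.8,304.1,101]]).round(1))
    # tray corners at z 12
    a=np.deg2rad(-6.26);Rm=np.array([[np.cos(a),-np.sin(a)],[np.sin(a),np.cos(a)]])
    C=np.array([[97,90],[97,-90],[-97,-90],[-97,90]])@Rm.T+[465.4,271.05]
    print(proj(n,np.c_[C,np.full(4,12)]).round(1))
# observed scene corners from p3 crop
obs=np.array([[483,315],[360,458],[115,345],[248,222]])/4+[260,60]
print(obs); P=plane("scene",obs,12);print(P.round(1),P.mean(0))
obs=np.array([[168,146],[443,181],[395,480],[114,438]])/4+[90,120]
P=plane("top",obs,12);print(P.round(1),P.mean(0))
```

```text
top [[137.4 159.8]]
[[132.8 156.5]
 [201.3 165.4]
 [188.7 240.9]
 [118.5 231.1]]
scene [[367.7 117.5]]
[[379.1 138.8]
 [348.4 174.6]
 [285.4 146.6]
 [319.8 115.2]]
[[380.75 138.75]
 [350.   174.5 ]
 [288.75 146.25]
 [322.   115.5 ]]
[[575.6 352.4]
 [555.5 173.4]
 [366.5 197.9]
 [385.1 373. ]] [470.65555672 274.15782118]
[[571.7 351.9]
 [552.5 172.4]
 [361.4 192.3]
 [382.7 371.4]] [467.05559216 272.00665239]
```

```bash
python3 -m pendant '[[0.005,0,0,1.5,-0.1,-0.33,0],[0.005,0,0,3,-0.1,-0.33,0],[0.005,0,0,4.5,-0.1,-0.33,0],[0.005,0,0,6.5,-0.1,-0.33,0],[0.005,0,0,7,-0.1,-0.33,0]]'; python3 g.py 470.7 314.7 8 -96.26;  python3 - <<'E'
from h import *
snap("scene","p4.png",(260,60,400,200),4)
E
```

```text
time_s: 7.22
eef_pos: [467.6, 315.0, 27.7]
ee_rot: [-0.472, -0.525, -0.472, 0.527]
force: [-0.0, 0.1, -0.4]
grip_width: 0.148
t 7.22 pos [467.6 315.   27.7] a -96.23 j [ 0.39  0.63  1.59 -0.    0.92  2.06] F [-0.   0.1 -0.4] w 0.148
turn [0.    0.001 0.003] shift cm [ 1.97  0.31 -0.  ]
```

View pics/p4.png

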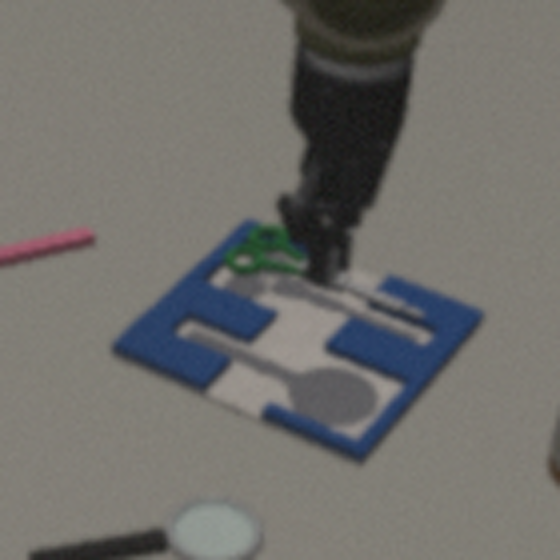

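```bash
python3 -m pendant '[[0,0,0,0.6,0.25,0,0],[0,0,0,1.2,0.25,0,0],[0,0,0,1.6,0.25,0,0],[0,0,0,1.9,0.25,0,0],[0,0,0,1.97,0.25,0,0]]';  python3 g.py 470.7 314.7 8 -96.26;  python3 - <<'E'
from h import *
snap("scene","p5.png",(300,100,390,180),7)
E
```

```text
time_s: 7.9
eef_pos: [470.9, 315.1, 9.8]
ee_rot: [-0.472, -0.526, -0.472, 0.526]
force: [0.4, -0.4, -0.8]
grip_width: 0.144
t 7.9 pos [470.9 315.1   9.8] a -96.23 j [ 0.38  0.67  1.59 -0.    0.89  2.06] F [ 0.4 -0.4 -0.8] w 0.144
turn [0.001 0.    0.   ] shift cm [ 0.18 -0.02  0.04]
```

View pics/p5.png

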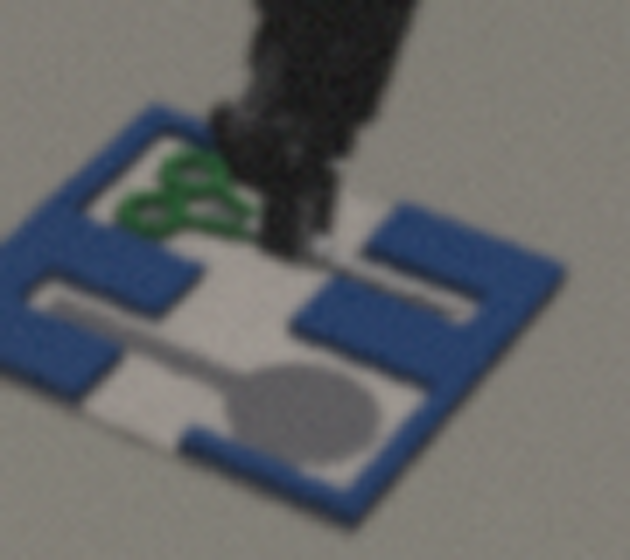

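The scissors sit inside their pocket, with the blade in the slot at crop (440,305). I'll lower the last bit, open and rise.

```bash
python3 -m pendant '[[0,0,0,0.1,0,0,0],[0,0,0,0.2,0,0,0],[0,0,0,0.2,0,0,0],[0,0,0,0.2,0,0,0.2],[0,0,0,0.2,0,0,0.35]]';python3 -m pendant '[[0,0,0,0,0,0,0.35],[0,0,0,-1,0,0,0.35],[0,0,0,-4,0,0,0.35],[0,0,0,-8,0,0,0.35],[0,0,0,-11,0,0,0.35]]';  python3 g.py 459.3 36.4 120 -48
```

```text
time_s: 8.57
eef_pos: [471.0, 315.1, 8.0]
ee_rot: [0.472, 0.527, 0.472, -0.526]
force: [-0.5, 0.1, 0.0]
grip_width: 0.347
time_s: 9.2
eef_pos: [471.2, 315.3, 120.3]
ee_rot: [0.472, 0.527, 0.472, -0.526]
force: [0.4, 0.3, 0.4]
grip_width: 0.35
t 9.2 pos [471.2 315.3 120.3] a -96.23 j [ 0.38  0.51  1.51 -0.    1.12  2.06] F [0.4 0.3 0.4] w 0.35
turn [-0.842 -0.    -0.002] shift cm [1.000e-02 1.840e+00 2.785e+01]
```

```bash
python3 -m pendant '[[-0.17,0,0,0,0.4,5.6,0.4],[-0.34,0,0,0,0.8,11.2,0.4],[-0.51,0,0,0,1.2,16.8,0.4],[-0.68,0,0,0,1.6,22.4,0.4],[-0.842,0,0,0,1.84,27.85,0.4]]';python3 -m pendant '[[0,0,0,2,0,0,0.35],[0,0,0,4,0,0,0.35],[0,0,0,6,0,0,0.35],[0,0,0,6,0,0,0.35],[0,0,0,6,0,0,0.35]]';  python3 g.py 459.3 36.4 3 -48;python3 - <<'E'
from h import *
snap("scene","p6.png",(240,120,340,210),6); snap("top","p6t.png",(100,140,290,260),4)
E
```

```text
time_s: 9.82
eef_pos: [459.8, 41.1, 118.7]
ee_rot: [0.644, 0.292, 0.643, -0.292]
force: [1.2, 0.2, -0.2]
grip_width: 0.402
time_s: 10.45
eef_pos: [460.4, 42.8, 58.9]
ee_rot: [0.644, 0.294, 0.643, -0.294]
force: [-0.4, 0.3, 1.2]
grip_width: 0.35
t 10.45 pos [460.4  42.8  58.9] a -49.13 j [-0.16  0.41  1.88 -0.    0.85  0.7 ] F [-0.4  0.3  1.2] w 0.35
turn [-0.02   0.001 -0.001] shift cm [ 5.59 -0.5   0.41]
```

View pics/p6.png

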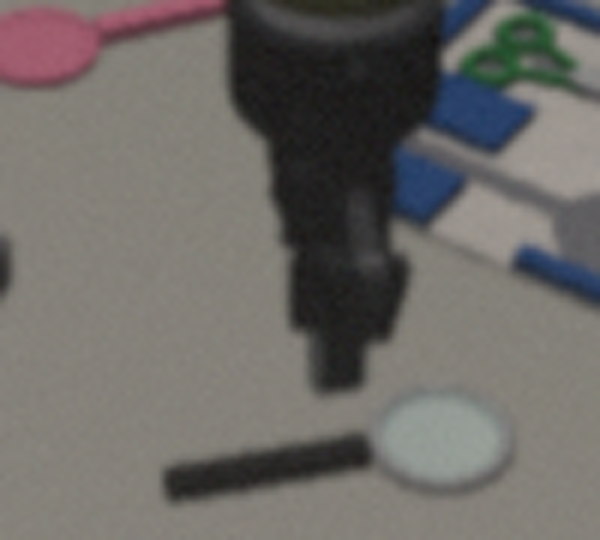

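View pics/p6t.png

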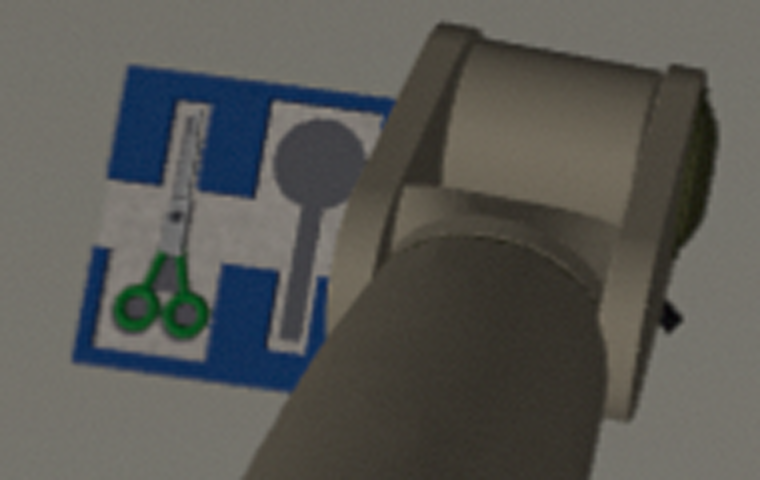

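The top view shows the scissors flat in their pocket, on their outline (crop (175,220)). Lowering onto the lens handle.

```bash
python3 -m pendant '[[-0.02,0,0,1,-0.5,0.41,0.35],[-0.02,0,0,2.5,-0.5,0.41,0.35],[-0.02,0,0,4.5,-0.5,0.41,0.35],[-0.02,0,0,5.5,-0.5,0.41,0.35],[-0.02,0,0,5.5,-0.5,0.41,0.35]]';python3 g.py 459.3 36.4 3 -48;python3 -m pendant '[[0,0,0,0,0,0,0.2],[0,0,0,0,0,0,0.1],[0,0,0,0,0,0,0],[0,0,0,0,0,0,0],[0,0,0,0,0,0,0]]' 40; python3 g.py 459.3 36.4 100 -48
```

```text
time_s: 11.18
eef_pos: [458.3, 36.5, 2.1]
ee_rot: [0.645, 0.287, 0.647, -0.288]
force: [1.2, 0.4, 0.5]
grip_width: 0.345
t 11.18 pos [458.3  36.5   2.1] a -47.99 j [-0.18  0.51  1.92 -0.    0.71  0.66] F [1.2 0.4 0.5] w 0.345
turn [ 0.    -0.001  0.001] shift cm [-0.09  0.07  0.08]
time_s: 11.8
eef_pos: [459.1, 36.4, 3.4]
ee_rot: [0.646, 0.288, 0.646, -0.287]
force: [-1.6, 0.7, 6.2]
grip_width: 0.146
t 11.8 pos [459.1  36.4   3.4] a -47.98 j [-0.18  0.51  1.92  0.    0.71  0.66] F [-1.6  0.7  6.2] w 0.146
turn [ 0.     0.001 -0.001] shift cm [-9.66  0.02  0.02]
```

```bash
python3 -m pendant '[[0,0,0,-1,0,0,0],[0,0,0,-3,0,0,0],[0,0,0,-6,0,0,0],[0,0,0,-9,0,0,0],[0,0,0,-9.7,0,0,0]]'; python3 g.py 461.3 229.2 100 -96.26
python3 - <<'E'
from h import *
snap("scene","p7.png",(230,100,340,210),5)
E
```

```text
time_s: 12.42
eef_pos: [459.4, 36.4, 101.6]
ee_rot: [0.647, 0.288, 0.645, -0.287]
force: [-0.3, 0.3, -1.0]
grip_width: 0.146
t 12.43 pos [459.4  36.4 101.6] a -47.98 j [-0.18  0.33  1.85  0.    0.96  0.66] F [-0.3  0.3 -1. ] w 0.146
turn [ 0.843  0.002 -0.003] shift cm [  0.14  13.04 -14.2 ]
```

View pics/p7.png

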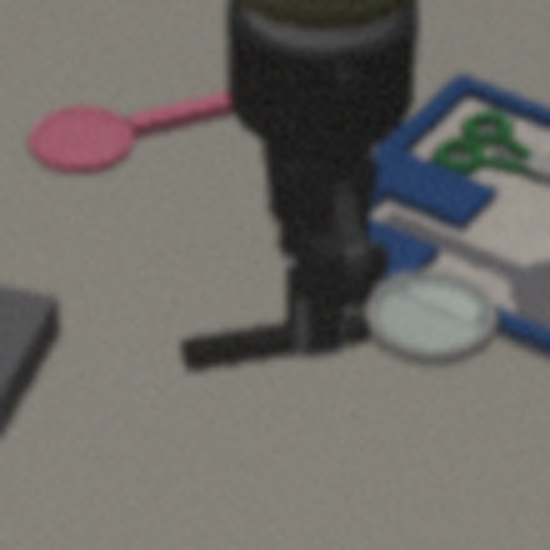

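The lens is lifted and held level by its handle. Carrying it to the tray.

```bash
python3 -m pendant '[[0.17,0,0,0,2.6,-2.8,0],[0.34,0,0,0,5.2,-5.6,0],[0.51,0,0,0,7.8,-8.4,0],[0.68,0,0,0,10.4,-11.2,0],[0.843,0,0,0,13.04,-14.2,0]]'; python3 -m pendant '[[0,0,0,1,0,0,0],[0,0,0,2,0,0,0],[0,0,0,3,0,0,0],[0,0,0,3,0,0,0],[0,0,0,3,0,0,0]]'; python3 g.py 461.3 229.3 30 -96.26
python3 - <<'E'
from h import *
snap("scene","p8.png",(270,80,390,190),5);snap("top","p8t.png",(90,120,230,260),4)
print(proj("top",[[462+49.7,229-5.4,78]]), proj("scene",[[462+49.7,229-5.4,78]]))
E
```

```text
time_s: 13.1
eef_pos: [459.9, 230.3, 98.6]
ee_rot: [-0.47, -0.527, -0.471, 0.529]
force: [0.8, -0.2, -0.9]
grip_width: 0.145
time_s: 13.72
eef_pos: [460.8, 228.9, 70.0]
ee_rot: [0.472, 0.527, 0.472, -0.527]
force: [-0.3, -0.1, -0.8]
grip_width: 0.147
t 13.72 pos [460.8 228.9  70. ] a -96.31 j [ 0.23  0.48  1.72 -0.    0.94  1.91] F [-0.3 -0.1 -0.8] w 0.147
turn [-0.001 -0.    -0.   ] shift cm [ 4.    0.04 -0.04]
[[173.1539646  174.84329444]] [[344.51336252 137.86005405]]
```

View pics/p8.png

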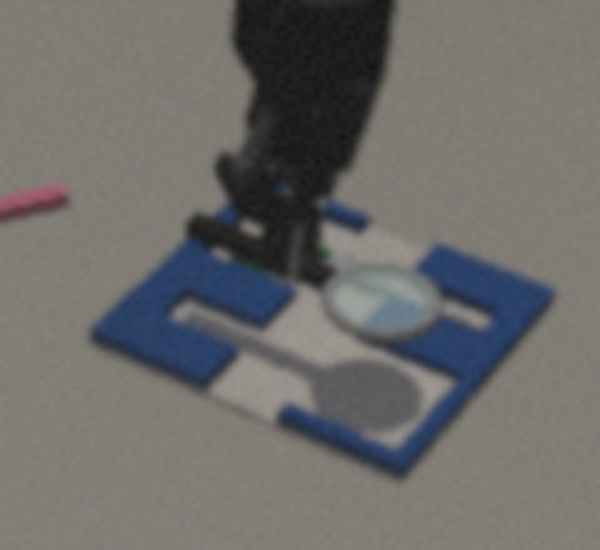

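View pics/p8t.png

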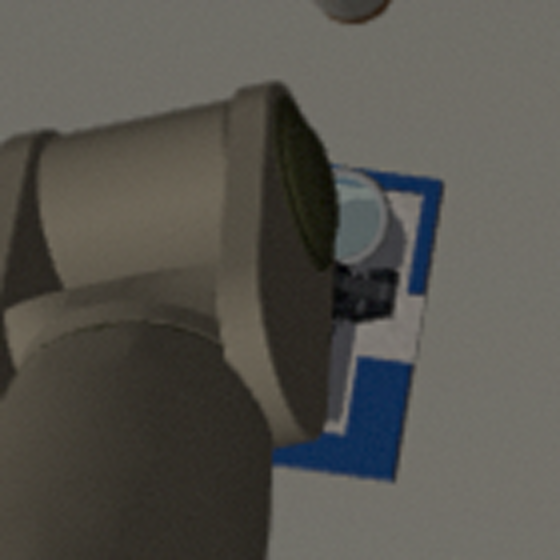

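```bash
python3 -m pendant '[[0,0,0,1,0,0,0],[0,0,0,2.3,0,0,0],[0,0,0,3.6,0,0,0],[0,0,0,4.6,0,0,0],[0,0,0,5,0,0,0]]'; python3 g.py 461.3 229.3 8 -96.26
python3 - <<'E'
from h import *
snap("scene","p9.png",(280,90,390,190),6)
E
```

```text
time_s: 14.45
eef_pos: [460.3, 229.2, 19.0]
ee_rot: [-0.472, -0.526, -0.472, 0.527]
force: [-1.1, -0.3, -0.5]
grip_width: 0.144
t 14.45 pos [460.3 229.2  19. ] a -96.29 j [ 0.23  0.56  1.75 -0.    0.83  1.91] F [-1.1 -0.3 -0.5] w 0.144
turn [-0.     0.     0.001] shift cm [ 1.1   0.1  -0.02]
```

View pics/p9.png

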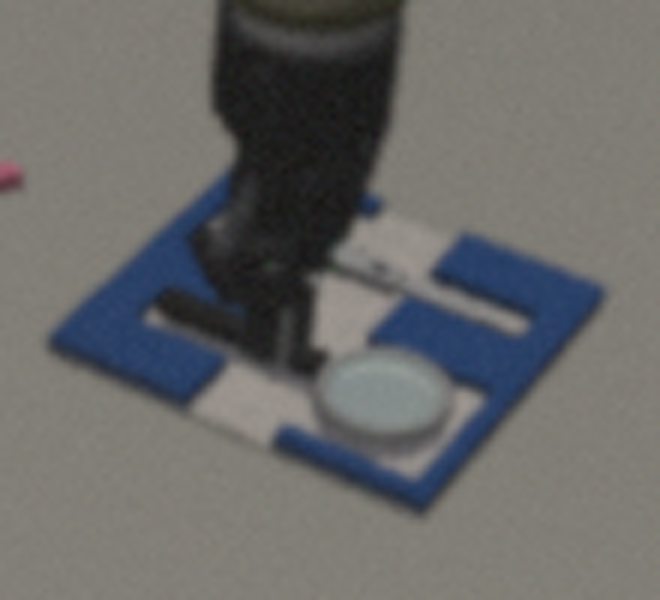

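```bash
python3 -m pendant '[[0,0,0,0.4,0.1,0,0],[0,0,0,0.8,0.1,0,0],[0,0,0,1.1,0.1,0,0],[0,0,0,1.15,0.1,0,0],[0,0,0,1.15,0.1,0,0]]'; python3 g.py 461.3 229.3 8 -96.26; python3 -m pendant '[[0,0,0,0,0,0,0.2],[0,0,0,0,0,0,0.35],[0,0,0,-0.5,0,0,0.35],[0,0,0,-3,0,0,0.35],[0,0,0,-8,0,0,0.35]]'; python3 g.py 640 -88 130 -96.26
```

```text
time_s: 15.12
eef_pos: [461.6, 229.1, 8.5]
ee_rot: [0.472, 0.527, 0.472, -0.527]
force: [0.4, 0.2, 0.3]
grip_width: 0.15
t 15.12 pos [461.6 229.1   8.5] a -96.29 j [0.23 0.58 1.75 0.   0.81 1.91] F [0.4 0.2 0.3] w 0.15
turn [-0. -0. -0.] shift cm [ 0.05 -0.04 -0.01]
time_s: 15.75
eef_pos: [460.7, 228.9, 88.4]
ee_rot: [-0.471, -0.526, -0.472, 0.528]
force: [1.0, -0.3, 0.4]
grip_width: 0.35
t 15.75 pos [460.7 228.9  88.4] a -96.3 j [0.23 0.45 1.7  0.   0.99 1.91] F [ 1.  -0.3  0.4] w 0.35
turn [-0.001  0.001  0.003] shift cm [-4.2  21.29 29.53]
```

Run:
```python
from h import *
for n,boxes in(("top",{"red":(285,110,325,145),"yel":(240,100,275,135)}),("scene",{"red":(328,235,365,275),"yel":(362,202,395,236)})):
    im=cv2.imread(f"pics/{n}0.png"); hsv=cv2.cvtColor(im,cv2.COLOR_BGR2HSV)
    for k,(x0,y0,x1,y1) in boxes.items():
        s=hsv[y0:y1,x0:x1,1]; v=hsv[y0:y1,x0:x1,2].astype(float)
        m=(s>150); ys,xs=np.nonzero(m); 
        print(n,k,'cap bbox',xs.min()+x0,xs.max()+x0,ys.min()+y0,ys.max()+y0,len(xs))
        # pixel centroid -> candidate; predict hull centroid of cap cylinder at that candidate, correct the bias once
        c=np.array([xs.mean()+x0,ys.mean()+y0]); p=plane(n,c,60)[0]
        t=np.linspace(0,6.28,60)
        for _ in range(3):
            X=np.vstack([np.c_[p[0]+17*np.cos(t),p[1]+17*np.sin(t),np.full(60,z)] for z in(44,60)])
            h=cv2.convexHull(proj(n,X).astype(np.float32)); mm=cv2.moments(h); pc=np.array([mm['m10'],mm['m01']])/mm['m00']
            p=p+plane(n,c,60)[0]-plane(n,pc,60)[0]
        print('   centre',p.round(1),'area pred',mm['m00'])
ims=[cv2.resize(cv2.imread("pics/top0.png")[100:150,240:330],None,fx=8,fy=8,interpolation=2)]
cv2.imwrite("pics/caps.png",ims[0])
snap("top","p10t.png",(90,120,230,260),4)
```

```text
top red cap bbox 297 310 121 135 152
   centre [643.3 -86.3] area pred 171.30990797118284
top yel cap bbox 249 261 110 124 155
   centre [669.3  34.3] area pred 170.69007269339636
scene red cap bbox 338 352 242 257 186
   centre [642.6 -81.1] area pred 257.133420270402
scene yel cap bbox 370 384 209 221 146
   centre [668.4  38.9] area pred 218.85136314760894
```

View pics/caps.png

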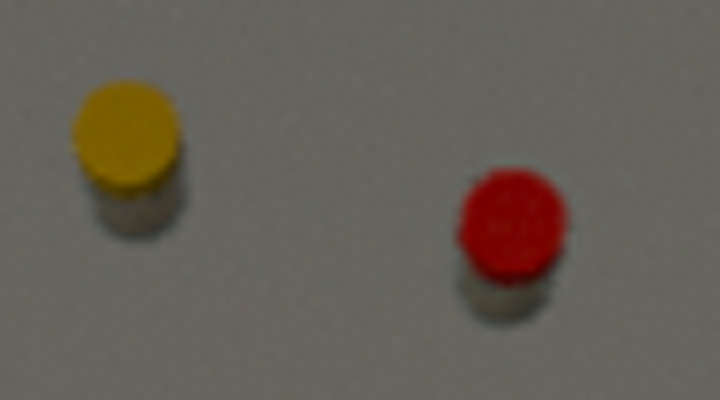

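View pics/p10t.png

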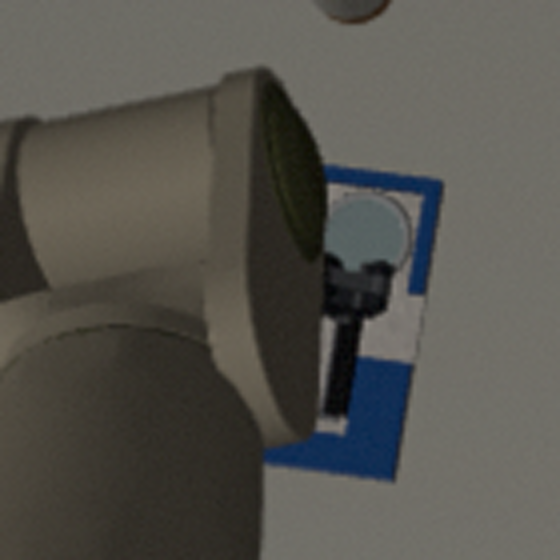

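The lens lies in its pocket (crop (370,235) for the head, handle down the slot). Next is the red-capped jar at top-view (304,128), which measures about (641,-86). The yellow one at (256,117) measures about (667,34).

```bash
python3 -m pendant '[[0,0,0,-3,2,2.5,0.5],[0,0,0,-4,5.5,7.5,0.8],[0,0,0,-4.2,9,12.5,0.8],[0,0,0,-4.2,12.5,17.4,0.8],[0,0,0,-4.2,16,22.3,0.8]]'; python3 -m pendant '[[0,0,0,0,3,4.1,0.8],[0,0,0,0,5.4,7.4,0.8],[0,0,0,0,5.4,7.4,0.8],[0,0,0,0,5.4,7.4,0.8],[0,0,0,0,5.4,7.4,0.8]]'; python3 g.py 641.5 -85.5 80 -96.26
```

```text
time_s: 16.42
eef_pos: [597.0, -11.9, 130.8]
ee_rot: [0.472, 0.527, 0.472, -0.526]
force: [1.2, 1.2, 0.1]
grip_width: 0.798
time_s: 17.05
eef_pos: [641.6, -88.5, 130.7]
ee_rot: [0.472, 0.526, 0.472, -0.526]
force: [-0.4, 1.0, 0.3]
grip_width: 0.799
t 17.05 pos [641.6 -88.5 130.7] a -96.22 j [-0.32  0.67  1.22  0.    1.26  1.36] F [-0.4  1.   0.3] w 0.799
turn [ 0.001 -0.    -0.   ] shift cm [ 5.07 -0.04 -0.29]
```

```bash
python3 -m pendant '[[0,0,0,1,0,-0.3,0.8],[0,0,0,2.5,0,-0.3,0.8],[0,0,0,4,0,-0.3,0.8],[0,0,0,4.5,0,-0.3,0.8],[0,0,0,4.5,0,-0.3,0.8]]'; python3 g.py 641.5 -85.5 22 -96.26;  python3 - <<'E'
from h import *
snap("scene","p11.png",(290,160,410,280),5);snap("top","p11t.png",(230,60,370,180),4)
E
```

```text
time_s: 17.68
eef_pos: [642.0, -86.6, 84.9]
ee_rot: [-0.472, -0.527, -0.472, 0.527]
force: [0.3, -0.4, 0.3]
grip_width: 0.8
t 17.68 pos [642.  -86.6  84.9] a -96.29 j [-0.31  0.71  1.26  0.    1.17  1.37] F [ 0.3 -0.4  0.3] w 0.8
turn [-0.001 -0.     0.001] shift cm [ 6.29 -0.06 -0.1 ]
```

View pics/p11.png

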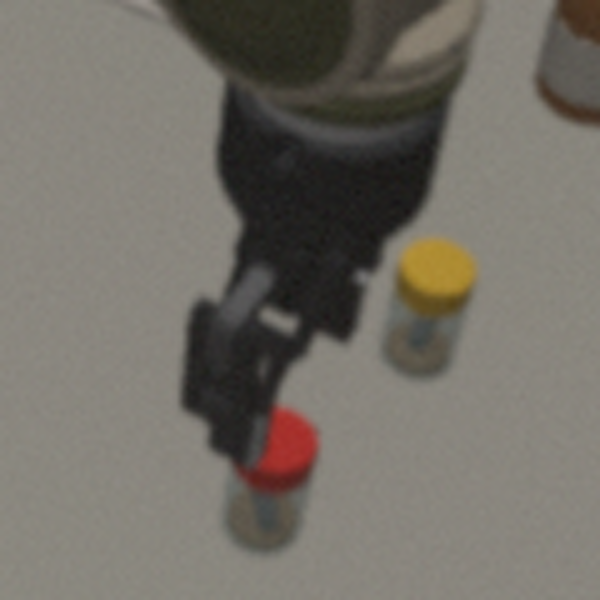

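View pics/p11t.png

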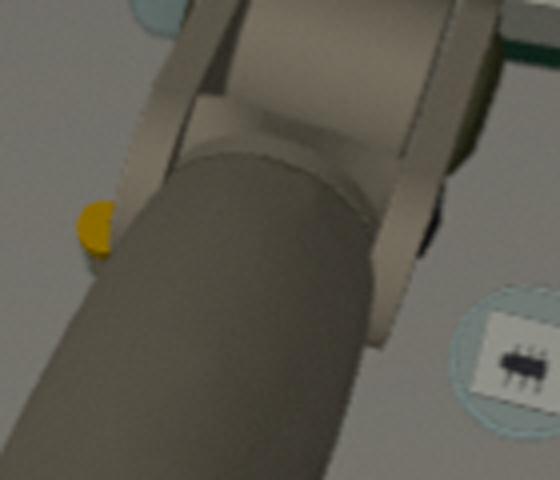

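Run:
```python
from h import *
for z in(85,93,60): print(z,((proj("scene",[[642,-86.6,z]])-[290,160])*5).round(0))
print(plane("scene",np.array([[283,440],[274,440]])/5+[290,160]-[1.8,0],60))
```

```text
85 [[276. 403.]]
93 [[278. 391.]]
60 [[268. 442.]]
[[643.58937155 -84.62012614]
 [640.39337212 -86.35275449]]
```

The cap's offset from the finger midpoint matches the projection to within about 2 mm, so the jaws are centred on the jar. Lowering.

```bash
python3 -m pendant '[[0,0,0,1,0,0,0.8],[0,0,0,2.5,0,0,0.8],[0,0,0,4,0,0,0.8],[0,0,0,5.5,0,0,0.8],[0,0,0,6.4,0,0,0.8]]'; python3 g.py 641.5 -85.5 22 -96.26;  python3 - <<'E'
from h import *
snap("scene","p12.png",(290,160,410,280),5)
E
```

```text
time_s: 18.4
eef_pos: [641.7, -86.4, 19.9]
ee_rot: [-0.471, -0.526, -0.472, 0.527]
force: [0.0, -0.2, 0.0]
grip_width: 0.801
t 18.4 pos [641.7 -86.4  19.9] a -96.29 j [-0.31  0.79  1.3   0.    1.05  1.37] F [ 0.  -0.2  0. ] w 0.801
turn [-0.001 -0.     0.001] shift cm [-0.21 -0.03 -0.09]
```

View pics/p12.png

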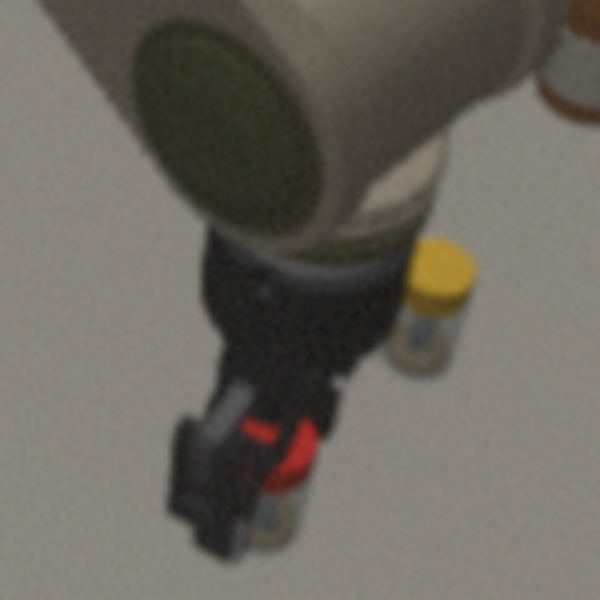

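```bash
python3 -m pendant '[[0,0,0,0,0,0,0.75],[0,0,0,0,0,0,0.69],[0,0,0,0,0,0,0.63],[0,0,0,0,0,0,0.58],[0,0,0,0,0,0,0.53]]' 30; python3 -m pendant '[[0,0,0,0,0,0,0.49],[0,0,0,0,0,0,0.46],[0,0,0,0,0,0,0.43],[0,0,0,0,0,0,0.41],[0,0,0,0,0,0,0.39]]'; python3 -m pendant '[[0,0,0,0,0,0,0.36],[0,0,0,0,0,0,0.33],[0,0,0,0,0,0,0.25],[0,0,0,0,0,0,0.2],[0,0,0,0,0,0,0.2]]'
python3 - <<'E'
from h import *
snap("scene","p13.png",(290,160,410,280),5)
E
```

```text
time_s: 19.08
eef_pos: [642.2, -86.6, 21.5]
ee_rot: [0.472, 0.527, 0.472, -0.527]
force: [-0.7, -0.1, 0.1]
grip_width: 0.529
time_s: 19.7
eef_pos: [642.1, -86.5, 21.5]
ee_rot: [0.472, 0.527, 0.472, -0.527]
force: [-0.9, 0.8, 0.9]
grip_width: 0.389
time_s: 20.32
eef_pos: [642.2, -86.5, 21.5]
ee_rot: [0.472, 0.527, 0.472, -0.527]
force: [-0.4, 1.9, 4.0]
grip_width: 0.392
```

View pics/p13.png

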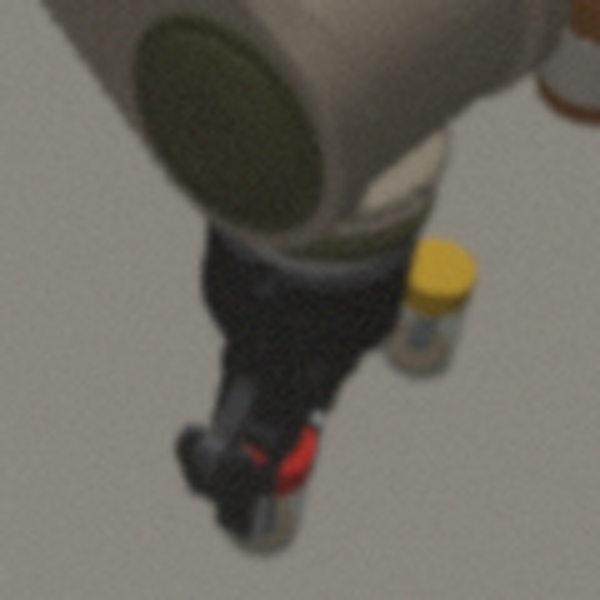

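```bash
python3 -m pendant '[[0,0,0,-0.5,0,0,0.2],[0,0,0,-2,0,0,0.2],[0,0,0,-4.5,0,0,0.2],[0,0,0,-7.5,0,0,0.2],[0,0,0,-9,0,0,0.2]]' 40; python3 g.py 363.1 -287.4 110 -112
python3 - <<'E'
from h import *
snap("scene","p14.png",(290,140,410,260),5)
E
```

```text
time_s: 21.0
eef_pos: [642.7, -86.8, 113.8]
ee_rot: [0.473, 0.527, 0.471, -0.526]
force: [-0.4, -0.9, -1.0]
grip_width: 0.391
t 21.0 pos [642.7 -86.8 113.8] a -96.29 j [-0.31  0.68  1.24 -0.    1.22  1.37] F [-0.4 -0.9 -1. ] w 0.391
turn [ 0.274  0.    -0.003] shift cm [  0.33 -25.59  23.  ]
```

View pics/p14.png

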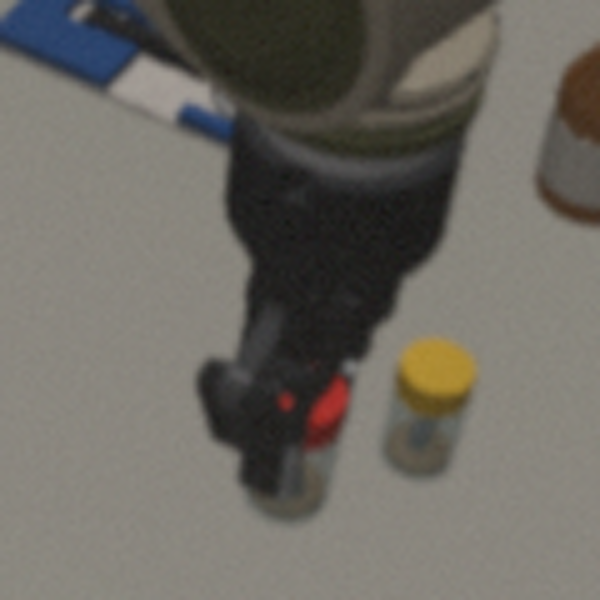

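The jar is held upright and clear of the bench. Carrying it to the red tray at moderate speed.

```bash
python3 -m pendant '[[0.03,0,0,0,-2,1.8,0.2],[0.1,0,0,0,-5.5,4.9,0.2],[0.17,0,0,0,-9.5,8.5,0.2],[0.24,0,0,0,-13.5,12.1,0.2],[0.274,0,0,0,-17,15.3,0.2]]'; python3 -m pendant '[[0,0,0,0,-2.8,2.1,0.2],[0,0,0,0,-4.5,3.4,0.2],[0,0,0,0,-5.5,4.0,0.2],[0,0,0,0,-5.5,4.0,0.2],[0,0,0,0,-5.5,4.0,0.2]]'; python3 g.py 363.1 -287.4 60 -112
```

```text
time_s: 21.68
eef_pos: [454.6, -220.7, 111.0]
ee_rot: [-0.395, -0.586, -0.395, 0.587]
force: [-0.3, -0.7, -0.2]
grip_width: 0.388
time_s: 22.3
eef_pos: [391.0, -236.4, 111.4]
ee_rot: [0.396, 0.586, 0.396, -0.586]
force: [0.1, -0.1, -0.8]
grip_width: 0.389
t 22.3 pos [ 391.  -236.4  111.4] a -111.96 j [-0.8   0.31  1.85  0.    0.98  1.15] F [ 0.1 -0.1 -0.8] w 0.389
turn [ 0.001 -0.    -0.   ] shift cm [ 5.14 -0.68  5.78]
```

```bash
python3 -m pendant '[[0,0,0,0,-0.2,1.5,0.2],[0,0,0,0,-0.7,3.5,0.2],[0,0,0,0.5,-0.7,5.2,0.2],[0,0,0,1.5,-0.7,5.8,0.2],[0,0,0,3,-0.7,5.8,0.2]]';python3 -m pendant '[[0,0,0,0.5,0,0,0.2],[0,0,0,1,0,0,0.2],[0,0,0,1,0,0,0.2],[0,0,0,1,0,0,0.2],[0,0,0,1,0,0,0.2]]'; python3 g.py 363.1 -287.4 27 -112;  python3 - <<'E'
from h import *
snap("scene","p15.png",(120,200,240,320),5);snap("top","p15t.png",(310,170,450,290),4)
E
```

```text
time_s: 22.92
eef_pos: [362.1, -288.1, 80.6]
ee_rot: [0.395, 0.586, 0.395, -0.586]
force: [0.5, 0.0, -0.0]
grip_width: 0.386
time_s: 23.55
eef_pos: [362.3, -287.8, 71.7]
ee_rot: [0.396, 0.586, 0.395, -0.586]
force: [0.6, -0.5, -0.2]
grip_width: 0.387
t 23.55 pos [ 362.3 -287.8   71.7] a -111.99 j [-0.93  0.38  1.87 -0.    0.89  1.03] F [ 0.6 -0.5 -0.2] w 0.387
turn [ 0.     0.    -0.001] shift cm [ 4.47  0.06 -0.07]
```

View pics/p15.png

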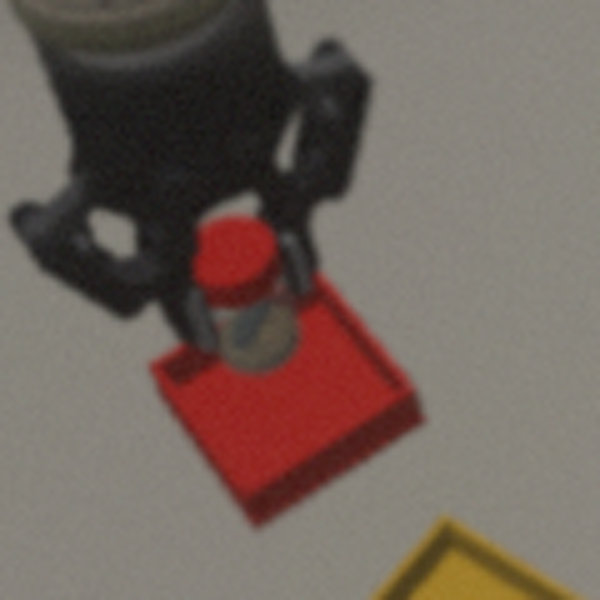

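View pics/p15t.png

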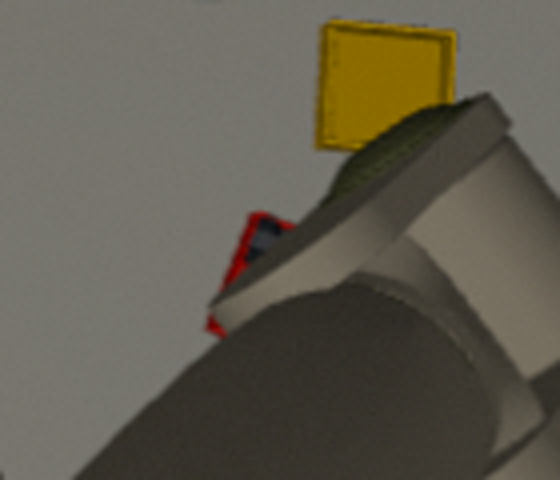

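Run:
```python
from h import *
for z in(50,110): print(z,((proj("scene",[[362.3,-287.8,z]])-[120,200])*5).round(0))
a=np.deg2rad(68);Rm=np.array([[np.cos(a),-np.sin(a)],[np.sin(a),np.cos(a)]])
C=np.array([[40,40],[40,-40],[-40,-40],[-40,40]])@Rm.T+[363.1,-287.4]
print(((proj("scene",np.c_[C,np.full(4,25)])-[120,200])*5).round(0))
```

```text
50 [[255. 343.]]
110 [[223. 251.]]
[[305. 265.]
 [407. 391.]
 [230. 501.]
 [134. 365.]]
```

The jar hangs over the middle of the red tray, upright to within a few degrees. Lowering it slowly to the tray floor.

```bash
python3 -m pendant '[[0,0,0,0.7,0,0,0.2],[0,0,0,1.6,0,0,0.2],[0,0,0,2.5,0,0,0.2],[0,0,0,3.3,0,0,0.2],[0,0,0,3.9,0,0,0.2]]'; python3 -m pendant '[[0,0,0,0.1,0,0,0.2],[0,0,0,0.2,0,0,0.2],[0,0,0,0.3,0,0,0.2],[0,0,0,0.35,0,0,0.2],[0,0,0,0.4,0,0,0.2]]';python3 g.py 363.1 -287.4 25.5 -112
```

```text
time_s: 24.28
eef_pos: [362.1, -287.5, 31.7]
ee_rot: [-0.395, -0.586, -0.396, 0.586]
force: [0.2, 1.1, -1.0]
grip_width: 0.391
time_s: 24.9
eef_pos: [362.2, -287.7, 28.4]
ee_rot: [0.396, 0.586, 0.395, -0.586]
force: [-0.1, 0.4, -0.5]
grip_width: 0.389
t 24.9 pos [ 362.2 -287.7   28.4] a -111.99 j [-0.93  0.46  1.9   0.    0.78  1.03] F [-0.1  0.4 -0.5] w 0.389
turn [ 0.  0. -0.] shift cm [ 0.29  0.07 -0.06]
```

```bash
python3 -m pendant '[[0,0,0,0.07,0,0,0.2],[0,0,0,0.14,0,0,0.2],[0,0,0,0.21,0,0,0.2],[0,0,0,0.26,0,0,0.2],[0,0,0,0.26,0,0,0.2]]';python3 g.py 363.1 -287.4 25.5 -112
python3 - <<'E'
from h import *
snap("scene","p16.png",(120,200,240,320),5)
E
```

```text
time_s: 25.52
eef_pos: [362.2, -287.6, 25.8]
ee_rot: [-0.395, -0.586, -0.396, 0.586]
force: [0.2, 0.1, -0.9]
grip_width: 0.388
t 25.52 pos [ 362.2 -287.6   25.8] a -111.98 j [-0.93  0.47  1.9  -0.    0.77  1.03] F [ 0.2  0.1 -0.9] w 0.388
turn [ 0. -0.  0.] shift cm [ 0.03  0.08 -0.06]
```

View pics/p16.png

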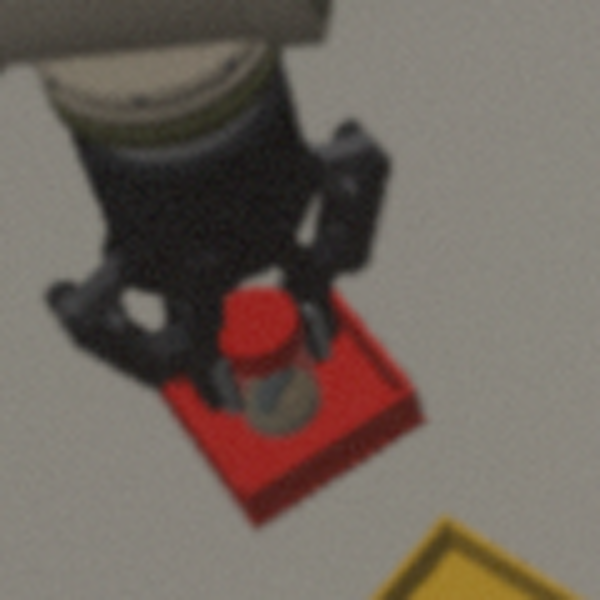

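```bash
python3 -m pendant '[[0,0,0,0.03,0,0,0.2],[0,0,0,0.06,0,0,0.2],[0,0,0,0.09,0,0,0.2],[0,0,0,0.12,0,0,0.2],[0,0,0,0.12,0,0,0.2]]'
```

```text
time_s: 26.2
eef_pos: [362.3, -287.7, 25.5]
ee_rot: [-0.396, -0.586, -0.395, 0.586]
force: [-3.5, 3.6, 13.4]
grip_width: 0.387
```

Contact reached at 13 N. Opening a little at a time, then rising.

```bash
python3 -m pendant '[[0,0,0,-0.05,0,0,0.385],[0,0,0,-0.05,0,0,0.4],[0,0,0,-0.05,0,0,0.42],[0,0,0,-0.05,0,0,0.45],[0,0,0,-0.05,0,0,0.5]]'; python3 -m pendant '[[0,0,0,-0.5,0,0,0.5],[0,0,0,-1.5,0,0,0.5],[0,0,0,-3.5,0,0,0.55],[0,0,0,-6.5,0,0,0.6],[0,0,0,-10,0,0,0.7]]'; python3 g.py 667.5 34.5 130 -112
python3 - <<'E'
from h import *
snap("scene","p17.png",(120,200,240,320),5)
E
```

```text
time_s: 26.82
eef_pos: [362.2, -287.7, 25.0]
ee_rot: [0.395, 0.586, 0.396, -0.586]
force: [-0.2, -1.3, -0.5]
grip_width: 0.502
time_s: 27.45
eef_pos: [362.1, -287.5, 126.6]
ee_rot: [0.395, 0.586, 0.395, -0.586]
force: [-0.1, 0.2, 0.3]
grip_width: 0.7
t 27.45 pos [ 362.1 -287.5  126.6] a -111.99 j [-0.93  0.3   1.82  0.    1.03  1.03] F [-0.1  0.2  0.3] w 0.7
turn [ 0. -0.  0.] shift cm [ -0.34  16.27 -41.29]
```

View pics/p17.png

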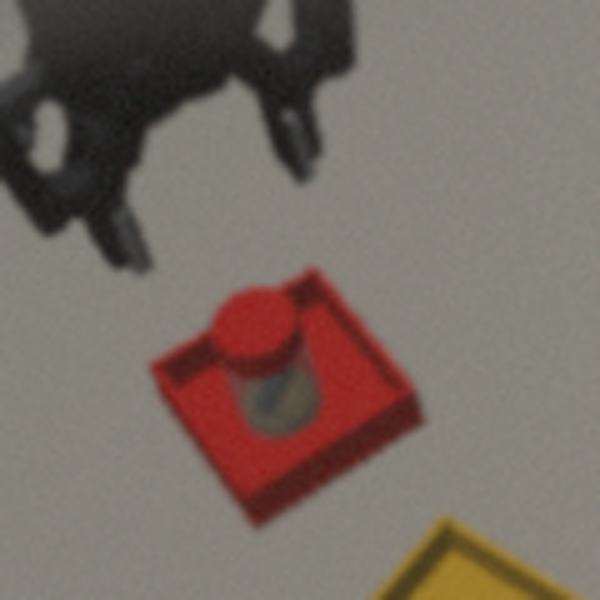

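The red jar stands upright in the red tray, with its cap at crop (258,325). Next is the yellow jar.

```bash
python3 -m pendant '[[-0.1,0,0,-0.4,2.2,-5.6,0.8],[-0.2,0,0,-0.4,4.4,-11.2,0.8],[-0.3,0,0,-0.4,6.6,-16.8,0.8],[-0.31,0,0,-0.4,8.8,-22.4,0.8],[-0.31,0,0,-0.4,11,-28,0.8]]'; python3 g.py 667.5 34.5 130 -94.2
```

```text
time_s: 28.12
eef_pos: [570.3, -67.5, 129.8]
ee_rot: [0.482, 0.518, 0.481, -0.518]
force: [-0.1, -2.1, 1.1]
grip_width: 0.8
t 28.12 pos [570.3 -67.5 129.8] a -94.21 j [-0.32  0.51  1.48 -0.    1.15  1.32] F [-0.1 -2.1  1.1] w 0.8
turn [-0.     0.    -0.001] shift cm [-1.000e-02  8.950e+00 -1.089e+01]
```

```bash
python3 -m pendant '[[0,0,0,0,3.5,-4.2,0.8],[0,0,0,0,7,-8.4,0.8],[0,0,0,0,9,-10.7,0.8],[0,0,0,0,9,-10.7,0.8],[0,0,0,0,9,-10.7,0.8]]';python3 -m pendant '[[0,0,0,1.5,0,0,0.8],[0,0,0,3,0,0,0.8],[0,0,0,4.5,0,0,0.8],[0,0,0,4.5,0,0,0.8],[0,0,0,4.5,0,0,0.8]]'; python3 g.py 667.5 34.5 21.5 -94.2;  python3 - <<'E'
from h import *
snap("scene","p18.png",(320,130,440,250),5)
p=sense()['eef_pos']
for z in(85,93,60): print(z,((proj("scene",[[p[0],p[1],z]])-[320,130])*5).round(0))
E
```

```text
time_s: 28.75
eef_pos: [666.2, 30.3, 129.3]
ee_rot: [-0.481, -0.518, -0.481, 0.518]
force: [-0.0, -0.0, -0.2]
grip_width: 0.799
time_s: 29.38
eef_pos: [666.9, 30.8, 84.4]
ee_rot: [0.481, 0.518, 0.481, -0.518]
force: [-0.1, 0.9, 0.7]
grip_width: 0.803
t 29.38 pos [666.9  30.8  84.4] a -94.23 j [-0.13  0.76  1.19 -0.    1.2   1.52] F [-0.1  0.9  0.7] w 0.803
turn [-0.     0.    -0.001] shift cm [ 6.29  0.03 -0.37]
85 [[287. 383.]]
93 [[290. 370.]]
60 [[277. 423.]]
```

View pics/p18.png

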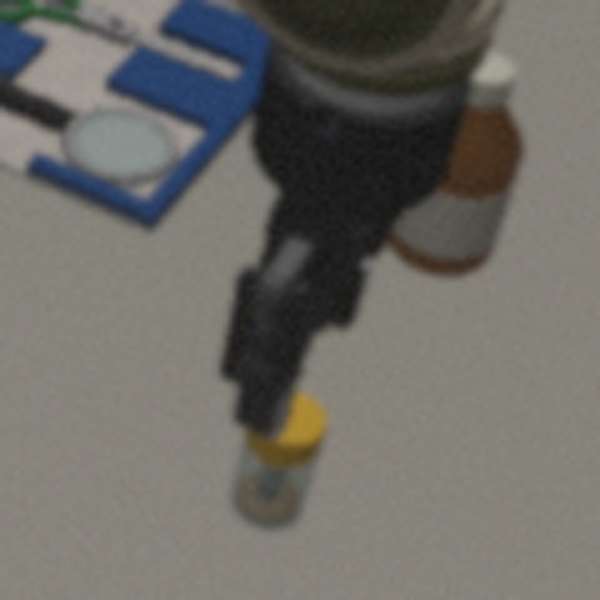

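The cap sits at the same offset from the projected TCP as the red jar did, so the jaws are centred. Lowering and closing slowly.

```bash
python3 -m pendant '[[0,0,0,1,0,-0.1,0.8],[0,0,0,2.5,0,-0.1,0.8],[0,0,0,4,0,-0.1,0.8],[0,0,0,5.5,0,-0.1,0.8],[0,0,0,6.3,0,-0.1,0.8]]' 30; python3 -m pendant '[[0,0,0,0,0,0,0.75],[0,0,0,0,0,0,0.69],[0,0,0,0,0,0,0.63],[0,0,0,0,0,0,0.58],[0,0,0,0,0,0,0.53]]'; python3 -m pendant '[[0,0,0,0,0,0,0.49],[0,0,0,0,0,0,0.46],[0,0,0,0,0,0,0.43],[0,0,0,0,0,0,0.41],[0,0,0,0,0,0,0.39]]'; python3 -m pendant '[[0,0,0,0,0,0,0.36],[0,0,0,0,0,0,0.33],[0,0,0,0,0,0,0.25],[0,0,0,0,0,0,0.2],[0,0,0,0,0,0,0.2]]'
python3 - <<'E'
from h import *
snap("scene","p19.png",(320,130,440,250),5)
E
```

```text
time_s: 30.05
eef_pos: [666.3, 31.9, 19.6]
ee_rot: [-0.481, -0.518, -0.482, 0.518]
force: [-0.4, -0.1, 0.0]
grip_width: 0.801
time_s: 30.68
eef_pos: [666.8, 31.9, 21.3]
ee_rot: [0.481, 0.518, 0.481, -0.518]
force: [0.3, 0.1, -0.2]
grip_width: 0.532
time_s: 31.3
eef_pos: [666.8, 31.9, 21.2]
ee_rot: [0.481, 0.518, 0.481, -0.518]
force: [-0.2, 0.3, 0.7]
grip_width: 0.393
time_s: 31.92
eef_pos: [666.8, 31.9, 21.2]
ee_rot: [0.481, 0.518, 0.481, -0.518]
force: [0.5, 0.5, 2.8]
grip_width: 0.393
```

View pics/p19.png

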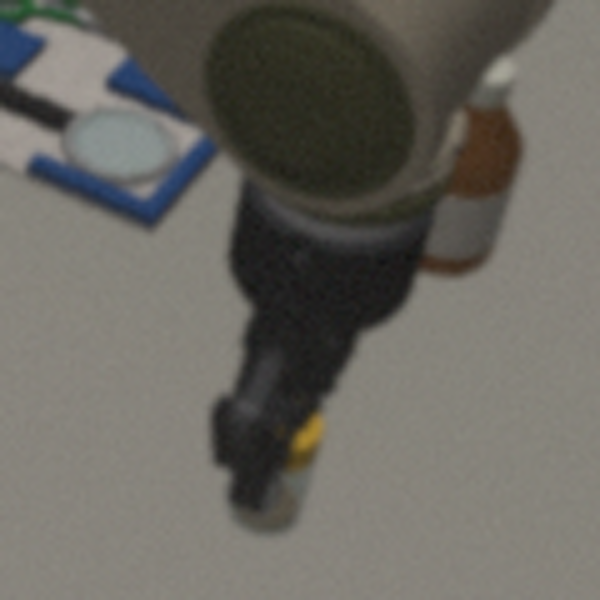

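```bash
python3 -m pendant '[[0,0,0,-0.5,0,0,0.2],[0,0,0,-2,0,0,0.2],[0,0,0,-4.5,0,0,0.2],[0,0,0,-7.5,0,0,0.2],[0,0,0,-9,0,0,0.2]]' 40; python3 g.py 491.8 -347.8 110 -94.2
python3 - <<'E'
from h import *
snap("scene","p20.png",(320,110,440,230),5)
E
```

```text
time_s: 32.6
eef_pos: [667.3, 31.8, 113.6]
ee_rot: [0.482, 0.519, 0.48, -0.517]
force: [-0.0, 0.7, -0.7]
grip_width: 0.39
t 32.6 pos [667.3  31.8 113.6] a -94.22 j [-0.13  0.73  1.16 -0.    1.25  1.52] F [-0.   0.7 -0.7] w 0.39
turn [-0.     0.    -0.003] shift cm [  0.32 -14.71  39.15]
```

View pics/p20.png

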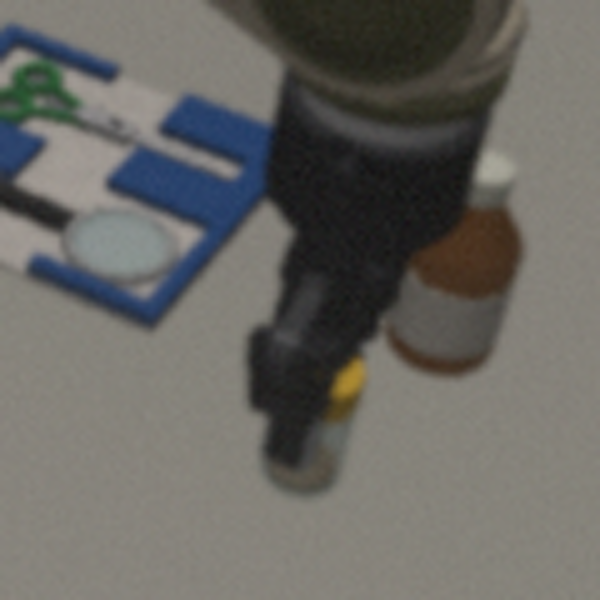

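The yellow jar is held upright. Carrying it to the yellow tray.

```bash
python3 -m pendant '[[0,0,0,0,-1,2.6,0.2],[0,0,0,0,-2.6,7,0.2],[0,0,0,0,-4.4,11.7,0.2],[0,0,0,0,-6.2,16.4,0.2],[0,0,0,0,-7.9,21,0.2]]'; python3 g.py 491.8 -347.8 110 -94.2; python3 -m pendant '[[0,0,0,0,-1.7,4.6,0.2],[0,0,0,0,-3.4,9.2,0.2],[0,0,0,0,-4.9,13,0.2],[0,0,0,0,-5.8,15.5,0.2],[0,0,0,0,-6.1,16.5,0.2]]'; python3 g.py 491.8 -347.8 70 -94.2
```

```text
time_s: 33.28
eef_pos: [571.3, -173.0, 110.5]
ee_rot: [-0.481, -0.518, -0.482, 0.518]
force: [0.8, 0.4, -1.0]
grip_width: 0.385
t 33.27 pos [ 571.3 -173.   110.5] a -94.23 j [-0.49  0.58  1.42 -0.    1.14  1.15] F [ 0.8  0.4 -1. ] w 0.385
turn [-0.    -0.     0.001] shift cm [ 0.05 -6.64 18.02]
time_s: 33.9
eef_pos: [498.7, -332.7, 110.5]
ee_rot: [-0.48, -0.518, -0.481, 0.519]
force: [0.4, -0.5, -0.1]
grip_width: 0.385
t 33.9 pos [ 498.7 -332.7  110.5] a -94.32 j [-0.78  0.59  1.41 -0.    1.14  0.86] F [ 0.4 -0.5 -0.1] w 0.385
turn [-0.002 -0.001  0.001] shift cm [ 4.05 -0.57  1.56]
```

```bash
python3 -m pendant '[[0,0,0,0,-0.3,0.5,0.2],[0,0,0,0.5,-0.5,1.2,0.2],[0,0,0,1.5,-0.5,1.2,0.2],[0,0,0,3,-0.5,1.2,0.2],[0,0,0,4,-0.5,1.2,0.2]]'; python3 -m pendant '[[0,0,0,0,0,0,0.2],[0,0,0,0,0,0,0.2],[0,0,0,0,0,0,0.2],[0,0,0,0,0,0,0.2],[0,0,0,0,0,0,0.2]]'; python3 g.py 491.8 -347.8 28 -94.2;  python3 - <<'E'
from h import *
snap("scene","p21.png",(150,250,270,370),5)
E
```

```text
time_s: 34.52
eef_pos: [493.4, -342.7, 69.5]
ee_rot: [-0.481, -0.518, -0.482, 0.518]
force: [-0.3, 0.0, -1.4]
grip_width: 0.386
time_s: 35.15
eef_pos: [493.6, -343.4, 71.2]
ee_rot: [0.481, 0.518, 0.481, -0.518]
force: [1.0, 0.7, -0.8]
grip_width: 0.387
t 35.15 pos [ 493.6 -343.4   71.2] a -94.23 j [-0.8   0.64  1.44  0.    1.06  0.84] F [ 1.   0.7 -0.8] w 0.387
turn [-0.  0. -0.] shift cm [ 4.32 -0.15  0.45]
```

View pics/p21.png

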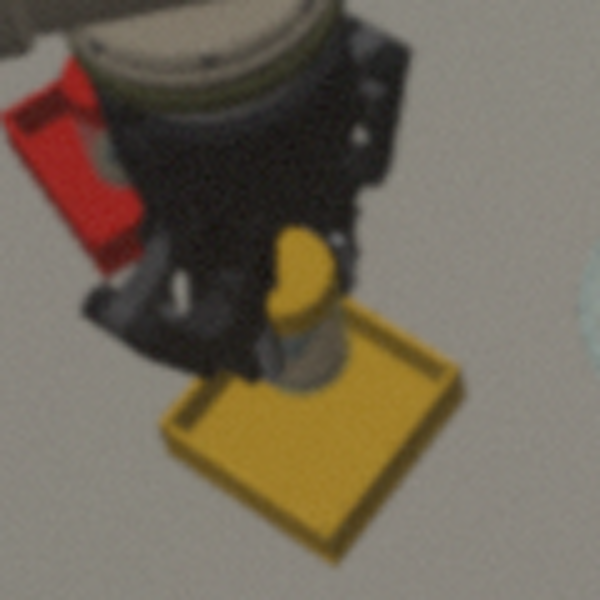

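```bash
python3 -m pendant '[[0,0,0,0.7,-0.05,0.2,0.2],[0,0,0,1.6,-0.15,0.45,0.2],[0,0,0,2.5,-0.15,0.45,0.2],[0,0,0,3.3,-0.15,0.45,0.2],[0,0,0,3.9,-0.15,0.45,0.2]]'; python3 -m pendant '[[0,0,0,0.1,0,0,0.2],[0,0,0,0.2,0,0,0.2],[0,0,0,0.3,0,0,0.2],[0,0,0,0.4,0,0,0.2],[0,0,0,0.5,0,0,0.2]]';python3 g.py 491.8 -347.8 25 -94.2
```

```text
time_s: 35.83
eef_pos: [491.7, -347.6, 31.4]
ee_rot: [0.481, 0.518, 0.481, -0.518]
force: [0.5, -0.3, 0.0]
grip_width: 0.391
time_s: 36.45
eef_pos: [491.8, -347.8, 27.1]
ee_rot: [-0.481, -0.518, -0.481, 0.518]
force: [-0.1, 0.1, -1.2]
grip_width: 0.392
t 36.45 pos [ 491.8 -347.8   27.1] a -94.22 j [-0.81  0.7   1.46 -0.    0.98  0.83] F [-0.1  0.1 -1.2] w 0.392
turn [-0.  0. -0.] shift cm [ 0.21 -0.    0.  ]
```

```bash
python3 -m pendant '[[0,0,0,0.03,0,0,0.2],[0,0,0,0.07,0,0,0.2],[0,0,0,0.11,0,0,0.2],[0,0,0,0.14,0,0,0.2],[0,0,0,0.16,0,0,0.2]]'
python3 - <<'E'
from h import *
snap("scene","p22.png",(150,250,270,370),5)
E
```

```text
time_s: 37.08
eef_pos: [491.8, -347.7, 25.5]
ee_rot: [0.481, 0.518, 0.481, -0.518]
force: [0.3, 0.2, -0.1]
grip_width: 0.391
```

View pics/p22.png

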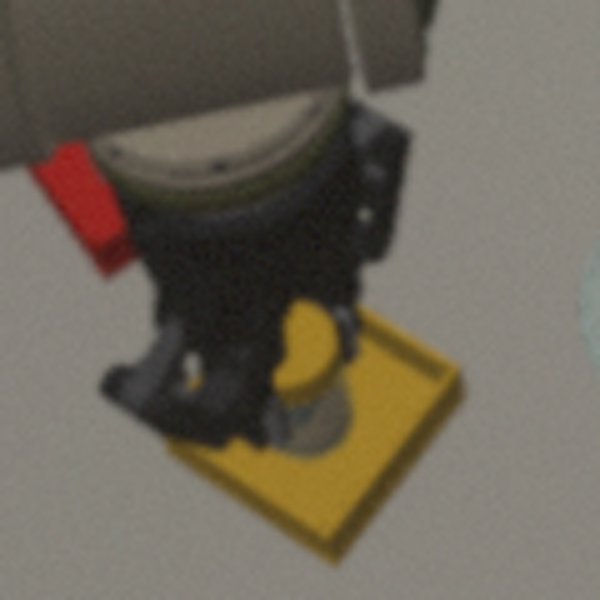

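```bash
python3 -m pendant '[[0,0,0,0.03,0,0,0.2],[0,0,0,0.06,0,0,0.2],[0,0,0,0.08,0,0,0.2],[0,0,0,0.08,0,0,0.2],[0,0,0,0.08,0,0,0.2]]'
```

```text
time_s: 37.75
eef_pos: [491.8, -347.8, 25.2]
ee_rot: [-0.481, -0.518, -0.481, 0.518]
force: [-2.3, 0.6, 4.9]
grip_width: 0.39
```

Contact reached at 5 N. Releasing gently and rising.

```bash
python3 -m pendant '[[0,0,0,0,0,0,0.385],[0,0,0,0,0,0,0.4],[0,0,0,0,0,0,0.42],[0,0,0,0,0,0,0.45],[0,0,0,0,0,0,0.5]]'; python3 -m pendant '[[0,0,0,-0.5,0,0,0.5],[0,0,0,-1.5,0,0,0.5],[0,0,0,-3.5,0,0,0.55],[0,0,0,-7,0,0,0.6],[0,0,0,-12,0,0,0.7]]';python3 -m pendant '[[0,0,0,-3,0,0,0.7],[0,0,0,-6,0,-5,0.7],[0,0,0,-6,3,-10,0.7],[0,0,0,-6,3,-16,0.7],[0,0,0,-6,3,-22,0.7]]'
python3 - <<'E'
from h import *
snap("scene","p23.png"); snap("top","p23t.png")
E
```

```text
time_s: 38.38
eef_pos: [491.8, -347.8, 24.6]
ee_rot: [-0.481, -0.518, -0.481, 0.518]
force: [-0.0, -0.0, -0.3]
grip_width: 0.499
time_s: 39.0
eef_pos: [491.4, -347.4, 145.8]
ee_rot: [-0.481, -0.518, -0.482, 0.518]
force: [0.1, 0.3, -0.6]
grip_width: 0.699
time_s: 39.62
eef_pos: [537.9, -128.7, 205.5]
ee_rot: [0.482, 0.518, 0.481, -0.518]
force: [-0.3, 0.5, -0.5]
grip_width: 0.694
```

View pics/p23.png

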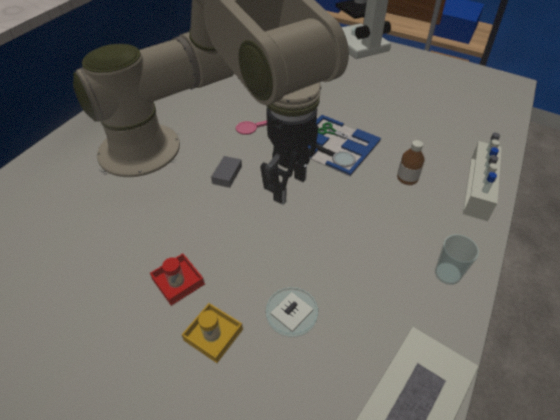

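View pics/p23t.png

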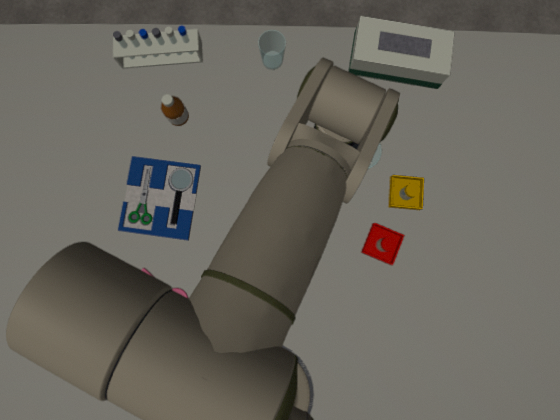

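Run:
```python
import cv2,numpy as np
im=cv2.imread("pics/p23t.png")
a=cv2.resize(im[145:250,110:215],(400,400),interpolation=2);b=cv2.resize(im[165:270,350:455],(400,400),interpolation=2)
cv2.imwrite("pics/fin.png",np.hstack([a,b]))
```

```text
(no output)
```

View pics/fin.png

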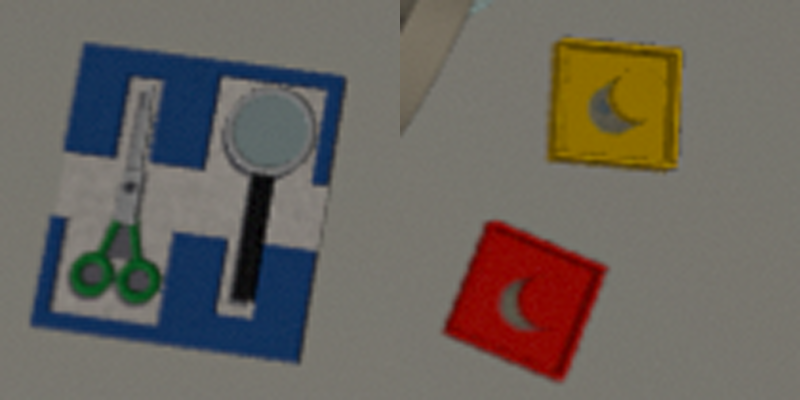

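Run:
```python
import cv2,numpy as np
im=cv2.imread("pics/p23.png")
a=cv2.resize(im[105:185,310:390],(560,560),interpolation=2)
cv2.imwrite("pics/fin2.png",a)
```

```text
(no output)
```

View pics/fin2.png

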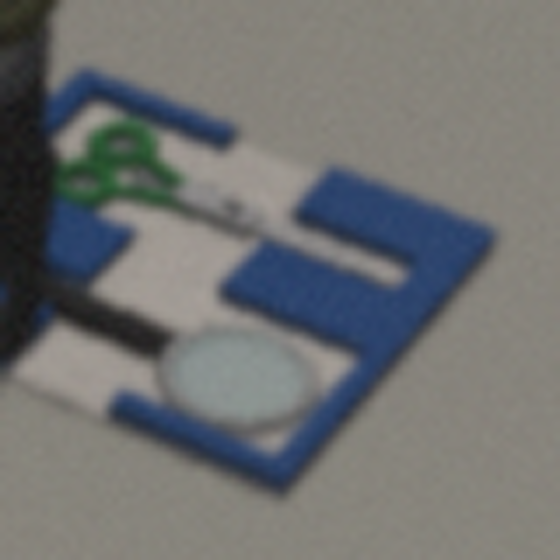

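Both tools lie inside their pockets with floor showing all round the lens head (crop (240,375)). Both jars stand in their trays, and the dish (291,312) and bottle (411,163) are where they were. Handing in.

Run:
```python
from rig import job
print(job.finish_job())
```

```text
the job is handed in; nothing more can be done
None
```

The job was handed in at about 40 s of robot time, and the last pictures show everything in place. I placed the scissors, then the lens, then the red-capped jar and the yellow-capped jar.

- **Tools:** the scissors and the black-handled lens lie flat in their own pockets, the way the grey outlines show. I left the pink look-alike alone.
- **Jars:** each stands upright in the tray of its colour. They were lowered slowly to first contact (13 N red, 5 N yellow) and then released. Neither was dropped or tipped.
- **Petri dish and amber bottle:** both are where they were in the scene view. In the last top view the arm hid most of the dish.
- **Gripper:** it ended clear of everything, at about 205 mm height.

**Disagreement:** the scene camera read about 2–3 pixels (4–6 mm) to the right of both the arm's own position and the top camera. I used the top view for positions and the scene view only for comparing things with each other. The lens head sits 1–2 mm off the middle of its pocket, still inside it.

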